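# Pin the clamping strap of a board jig

## Task

Clamp the circuit board in the jig: swing the steel strap by its upright post until its eye is fully home in the fork, then take the longer of the two headed pins from the rack and push it down through fork, eye and fork until its collar sits flush on the fork. Let go, leave the shorter pin in the rack, and do not disturb the things lying about.

Things in the scene. Friction and masses are not known exactly. Their poses are not given: they have to be found in the camera images.
- jig: fixed jig: base plate 110 (x) x 230 (y) x 10 mm, origin at the centre of its underside. Hinge post at y=+75 mm; at x=0, y=-75 mm a steel fork of two level plates (50 in x, 44 in y; heights 30-42 and 56-68 mm), open to -x and both y sides, closed by a web at x=25 to 39 mm. A board (fixed) lies in a nest in the middle, below the strap. Stands turned by up to 0.2 rad
- fork_hole (a point): centre of the mouth of the fork's vertical 18 mm hole (1.5 mm chamfer), on the upper plate's top face, 68 mm above the bench; axes as the jig's. The hole runs through both plates; open space (20 mm) below the lower one
- strap_hinge (a point): on the strap's vertical hinge axis, at the height of the strap's top face (54 mm); axes as the jig's
- strap (a joint): angle of the strap about its hinge, rad: 0 = home against its stop, strap along the jig's -y with its eye in line with the fork hole; positive = swung open towards the jig's -x (up to 1.3). Seen from above it closes anticlockwise. Stays where it is left
- strap_post (a point): on the axis of the strap's upright round black post (18 mm diameter, 46 mm tall, heights 58-104 mm), at height 84 mm; 70 mm from the hinge axis
- strap_eye (a point): centre of the eye at the strap's free end, on its top face (54 mm high), 150 mm from the hinge axis; eye 40 mm outside, 20 mm hole, 10 mm thick (heights 44-54 mm)
- rack: fixed aluminium block 130 (x) x 56 (y) x 32 mm high, origin at the centre of its underside; two 18 mm sockets, 22 mm deep, at x=-35 and +35 mm, y=0, each with a pin standing upright in it
- long_pin: the longer headed pin, upright in either socket, 0.15 kg: origin at the centre of its foot, z up along the pin. Steel shank 16 mm diameter, 50 mm long (foot tapered to 12 mm over the last 6 mm), then a collar 30 mm diameter x 6 mm, then a round black grip 22 mm diameter x 38 mm; 94 mm over all
- long_pin_seat (a point): on the long pin's axis at the underside of its collar, 50 mm above its foot; the middle of the grip is 25 mm above this point
- short_pin: the shorter pin, same but with a shank of 24 mm (68 mm over all), standing 26 mm lower in the other socket; stays there
- blue_tape: bystander: loose roll of tape lying flat, 60 mm diameter, 19 mm high, origin under its centre
- key_set: bystander: loose folding hex key set, 26 x 85 x 20 mm, origin under its centre
- flux: bystander: loose small dropper bottle, 31 mm diameter, 90 mm high, upright, origin under its centre
Not all that is in view belongs to the job. Leave any green or orange look-alike of the long_pin alone.

How it is judged:
By the outcome, as a careful person would: the job done as asked, in the order asked, and still so for the second after the job is handed in, with the robot touching nothing.
It also fails if it takes over 53 s, if anything falls off the work surface, if the arm or the gripper's body presses on something with over 40 N, if the wrist force passes 120 N, or if a joint passes its speed limit or range.

## Robot

A 6-joint arm with a two-finger parallel gripper is mounted at the origin on a cart in front of the work surface, level with it; the furniture and walls round the work are solid. World frame = base frame: x ahead of the robot, y to its left, z up, the work surface at z = 0. Lengths are in m, angles in rad, forces in N, time in s.
With the tool pointing down it reaches from about 0.25 to 0.775 m from the base axis. Payload 4 kg.
Tool frame: the origin (TCP) lies at the very end of the fingers, on their centre line; the grasp point (between the pads) lies 19 mm behind it; y points along the fingers, x is the direction in which the jaws open and shut, and the axes are right-handed (so a half turn about y gives the same grasp; the last joint's range is limited). The gripper opens to 85 mm and grips with 20 to 120 N. Pads are 22 mm wide; open, the fingers measure 114 mm over their backs; the gripper's body (76 mm by 85 mm) begins 54 mm behind the grasp point. The pads swing forward as they close: fully open they stand 13 mm farther back than shut.
Start: joints at [-1.25, 0.087, 1.371, -0, 1.684, -0.103], TCP at [0.226, -0.501, 0.192] pointing down, gripper open.
Joint ranges: [-3.1, 3.1], [-0.76, 2.03], [0.27, 2.55], [-1.08, 4.22], [0.17, 2.65], [-2.57, 2.57]. Speed limits (rad/s): [2.79, 2.79, 3.14, 3.14, 3.14, 3.14].

## Interface

Orientations are given as a rotation vector (axis times angle).
In Python, from bench import sensors, eyes, job_done gives the robot as it stands.
- The arm moves only by the tool servo_tool, never from a script. Its argument "motion" is a list of rows, each a list of 4 numbers: the shift along the tool's x, y, z in mm, then the turn about the tool's y in degrees. A call has 1 to 20 rows; each row shifts and turns the pose as measured when the row begins, along the tool's axes as they then stand; what a row does not reach is not made up. A row lasts 1/8 s, in which the tool goes at most 62.5 mm and 10.7 degrees, less where a joint would pass 70% of its speed; a pose out of reach is approached as far as the arm can. A call with a gripper value outside its range is refused whole. "fingers" is the opening, from -1 (shut) to 1 (fully open), set as the call begins (left out, the last holds). The fingers move at their own pace and stop on an object; the grip force is fixed at half the most. Time passes only in rows, so rows that do not move let the fingers close. It gives the time, the measured TCP pose, the force and the opening at its end, in the units of the state.
- sensors.get_state(): the state, without advancing time (a new reading comes with each control period).
- eyes.capture(name): name is "scene" or "top"; returns a dict with "image" (420x560x3 uint8, blue, green, red), "fovy" (degrees; the focal length in pixels is half the picture's height over the tangent of half this angle, whatever the lens; pixels are square), "cx", "cy" (the principal point, pixels), "dist" ([k1, k2, p1, p2, k3] as OpenCV has them; the pictures are not rectified), "world_from_camera" (4x4, takes a point from camera to world coordinates). Camera axes: x right, y down, z forward; pixel columns grow to the right and rows downward; lengths in m; the calibration is good to about 2 mm. A picture is of the moment at which its call begins. There is no depth.
- job_done(): hands the job in, once; it reports no verdict.
The state is a dict: "time_s": time; "joint_positions": joint angles; "qvel": joint speeds; "tau": joint torques, N m; "tcp_pos": TCP position; "tool_rot": TCP orientation; "contact_force": force on the tool from outside, world axes, zero at the start; "wrist_torque": the same for the moment, N m; "gripper_width": opening from 0.0 (shut) to 1.0 (fully open).
Only numpy, scipy, OpenCV 4.12 (cv2) and the standard library are available. Lean on these libraries where they do the work, as an engineer would, in place of code of your own. Each camera call takes 0.05 s, during which the arm holds its last target.

## Working session

There is one attempt and no reset: what is moved stays moved. The work goes in short steps, Python scripts to look and compute and a tool call to move; the robot and the scene stay as the last step left them, time stands still between calls to the robot, and variables do not carry over. Pictures are saved under pics/ and viewed, and the job is handed in when it is done.

Besides the shell and the picture viewer there is one more tool, called after ">>>" as name(argument=value, ...) on one line, values as JSON. servo_tool: Moves the arm, as the interface text tells. Its arguments: {"type":"object","properties":{"motion":{"type":"array"},"fingers":{"type":"number"}},"required":["motion"]}

```bash
mkdir -p pics; ls
python3 - <<'E'
from bench import sensors, eyes
import cv2,json
print(sensors.get_state())
for n in("scene","top"):
    c=eyes.capture(n); cv2.imwrite(f"pics/{n}0.png",c["image"])
    print(n,c["fovy"],c["cx"],c["cy"],c["dist"],c["world_from_camera"])
E
```

```text
pics
{'time_s': 0.0, 'joint_positions': array([-1.25012974e+00,  8.79556213e-02,  1.37232963e+00,  4.39057761e-05,
        1.68360938e+00, -1.03125274e-01]), 'qvel': array([ 0.001272  ,  0.0014842 ,  0.00043946, -0.00026243,  0.00135952,
       -0.00152022]), 'tau': array([ 1.25856991e-04, -3.51866233e+01, -3.13272572e+01, -1.36844170e-05,
        1.07770207e-02, -8.08403200e-06]), 'tcp_pos': array([ 0.22597383, -0.50075965,  0.19100067]), 'tool_rot': array([-1.37888171,  0.89287841, -0.88997449]), 'contact_force': array([ 0.07251267,  0.14683387, -0.19935547]), 'wrist_torque': array([-0.01218249, -0.0217278 , -0.02572974]), 'gripper_width': 0.998066798426526}
scene 50.258249141760324 281.7241368039706 200.27966784700848 [-0.09240683  0.          0.          0.          0.        ] [[ 0.68413262 -0.34684547  0.64160797 -0.21678687]
 [-0.72929187 -0.31349577  0.60815605 -0.73616557]
 [-0.00979479 -0.88397886 -0.46742426  0.57532165]
 [ 0.          0.          0.          1.        ]]
top 52.13166894206398 280.4017792980006 210.34890126002375 [-0.09980154  0.          0.          0.          0.        ] [[-0.00467222 -0.9962137   0.08681258  0.38807647]
 [-0.99971775  0.00263109 -0.02361155 -0.09158362]
 [ 0.02329374 -0.0868984  -0.99594481  1.193797  ]
 [ 0.          0.          0.          1.        ]]
```

View pics/scene0.png

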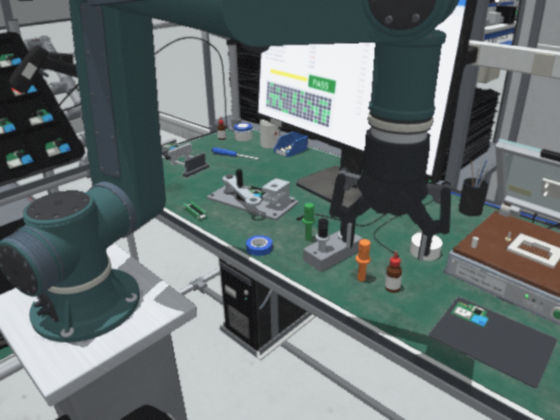

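View pics/top0.png

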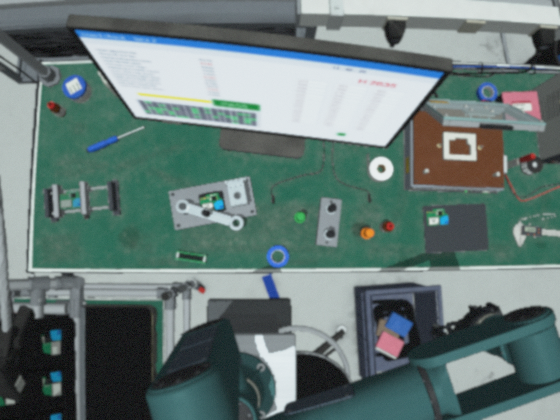

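The top view shows the jig at (212,203), strap eye at (237,222), rack at (329,222), and the green (300,217) and orange (367,233) look-alikes. The flux is at (389,226) and the tape at (277,257). Next I'll take close crops.

Run:
```python
import cv2
t=cv2.imread("pics/top0.png"); s=cv2.imread("pics/scene0.png")
cv2.imwrite("pics/t_jig.png",cv2.resize(t[165:275,155:265],None,fx=5.4,fy=5.4,interpolation=cv2.INTER_CUBIC))
cv2.imwrite("pics/t_rack.png",cv2.resize(t[180:270,280:400],None,fx=6,fy=6,interpolation=cv2.INTER_CUBIC))
cv2.imwrite("pics/s_all.png",cv2.resize(s[150:300,180:380],None,fx=4,fy=4,interpolation=cv2.INTER_CUBIC))
```

```text
(no output)
```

View pics/t_jig.png

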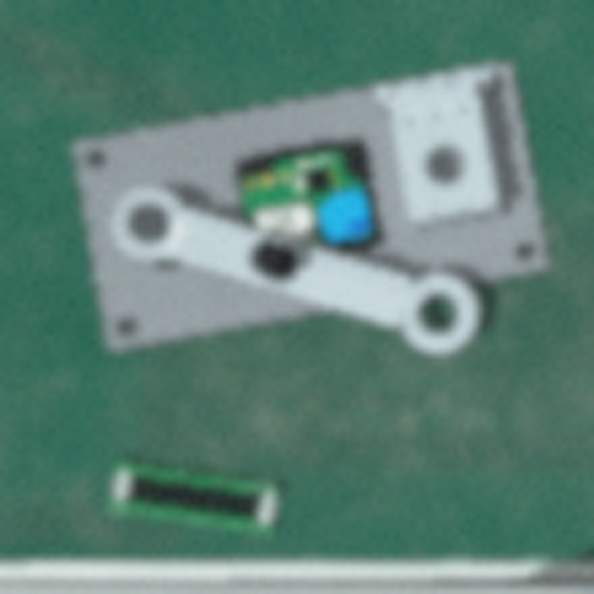

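View pics/t_rack.png

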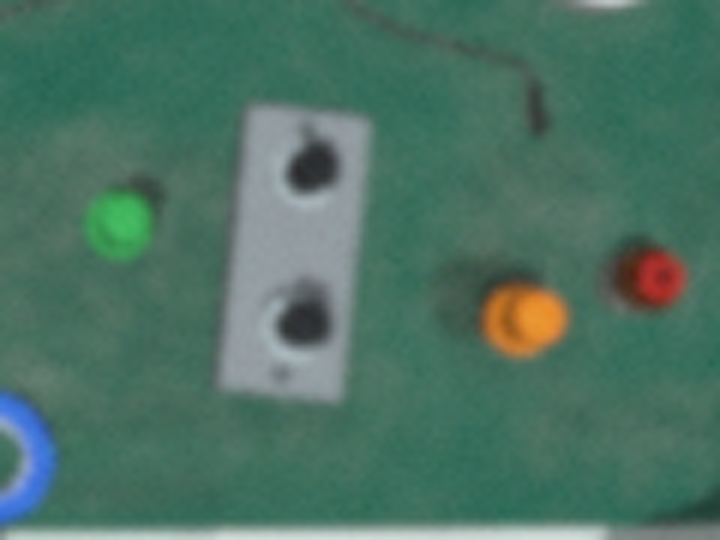

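View pics/s_all.png

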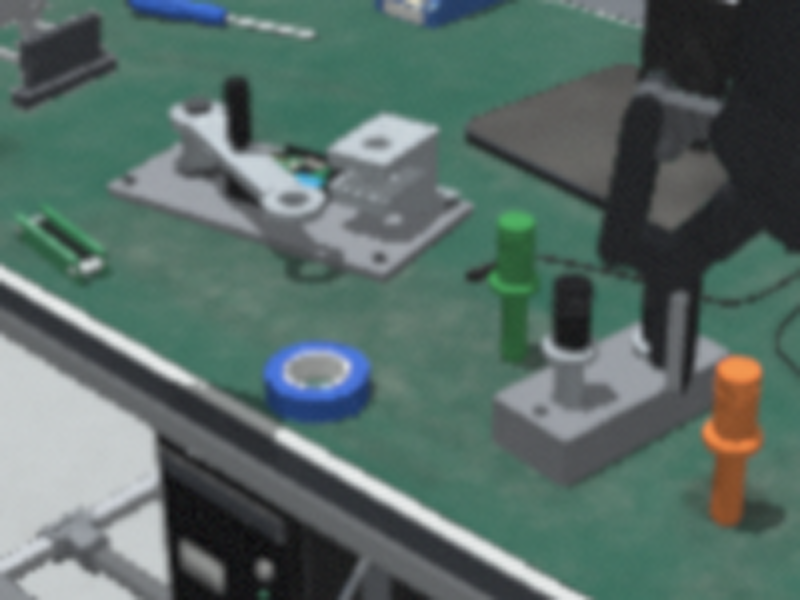

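Things that could be taken for the long pin, by top-view pixel:
- near rack pin at (329,234)
- far rack pin at (332,207)
- green pin at (300,217)
- orange pin at (367,233)

In the scene crop the near pin's collar stands well clear of the rack. The far one sits low, so the near black pin is the long one. Next, positions.

```bash
cat > h.py <<'E'
import numpy as np, cv2
from bench import sensors, eyes
def K(c):
    f=210/np.tan(np.radians(c["fovy"])/2); return np.array([[f,0,c["cx"]],[0,f,c["cy"]],[0,0,1.]])
def ray(c,px,z):
    p=cv2.undistortPoints(np.array(px,float).reshape(-1,1,2),K(c),np.array(c["dist"])).reshape(-1,2)
    T=np.array(c["world_from_camera"]); d=np.c_[p,np.ones(len(p))]@T[:3,:3].T; o=T[:3,3]
    return o+d*((np.broadcast_to(z,len(p))-o[2])/d[:,2])[:,None]
def proj(c,P):
    T=np.linalg.inv(c["world_from_camera"]); r,_=cv2.Rodrigues(T[:3,:3])
    return cv2.projectPoints(np.array(P,float).reshape(-1,3),r,T[:3,3],K(c),np.array(c["dist"]))[0].reshape(-1,2)
def uc(px,f,ox,oy): return (np.array(px,float)+.5)/f-.5+[ox,oy]
E
python3 - <<'E'
from h import *
np.set_printoptions(precision=4,suppress=True)
t=eyes.capture("top"); s=eyes.capture("scene")
j=lambda p,z:ray(t,uc(p,5.4,155,165),z); r=lambda p,z:ray(t,uc(p,6,280,180),z); q=lambda p,z:ray(s,uc(p,4,180,150),z)
print("corn",j([(75,145),(513,63),(548,268),(108,350)],.01), )
print("fork top",j([(445,165)],.068),"scene",q([(378,143)],.068))
print("eye",j([(438,312)],.054),q([(293,199)],.054))
print("hinge",j([(150,223)],.054),q([(198,106)],.054), "z.06",j([(150,223)],.06),q([(198,106)],.06))
print("post",q([(236,84)],.104),j([(276,258)],.09))
print("rack",r([(247,104),(373,120),(343,403),(218,388)],.032))
print("longpin", "top est",r([(305,322)],.104),q([(573,285)],.104), "collar scene",q([(570,347)],.066))
print("short",r([(314,166)],.078))
E
```

```text
corn [[ 0.5449  0.1916  0.01  ]
 [ 0.5868 -0.0342  0.01  ]
 [ 0.4807 -0.0523  0.01  ]
 [ 0.4392  0.1727  0.01  ]]
fork top [[ 0.5268 -0.0039  0.068 ]] scene [[ 0.5266 -0.005   0.068 ]]
eye [[0.4557 0.0003 0.054 ]] [[ 0.4539 -0.0009  0.054 ]]
hinge [[0.5001 0.143  0.054 ]] [[0.5055 0.1494 0.054 ]] z.06 [[0.4995 0.1417 0.06  ]] [[0.4972 0.1392 0.06  ]]
post [[0.475  0.0719 0.104 ]] [[0.4796 0.0749 0.09  ]]
rack [[ 0.5259 -0.2296  0.032 ]
 [ 0.5185 -0.2873  0.032 ]
 [ 0.3898 -0.2715  0.032 ]
 [ 0.397  -0.2149  0.032 ]]
longpin top est [[ 0.4242 -0.2446  0.104 ]] [[ 0.4208 -0.2486  0.104 ]] collar scene [[ 0.4207 -0.2483  0.066 ]]
short [[ 0.4931 -0.2532  0.078 ]]
```

```bash
cat >> h.py <<'E'
from scipy.spatial.transform import Rotation as Ro
def st():
    s=sensors.get_state(); R=Ro.from_rotvec(s["tool_rot"]).as_matrix(); return s,R
def to(xyz,jaw=None):
    "tool-frame shift mm to reach world xyz, and turn about y (deg) to bring jaw axis to world yaw `jaw`"
    s,R=st(); d=R.T@(np.array(xyz)-s["tcp_pos"])*1000
    yaw=np.arctan2(R[1,0],R[0,0]); out=[]
    if jaw is not None:
        # down-pointing tool: + turn about tool y (down) lowers world yaw
        e=(jaw-yaw+np.pi/2)%np.pi-np.pi/2; out=-np.degrees(e)
    print("t",round(s["time_s"],2),"tcp",s["tcp_pos"].round(4),"F",s["contact_force"].round(1),"w",round(s["gripper_width"],3),"y-axis",R[:,1].round(3),"jawyaw",round(yaw,3))
    print("shift",d.round(1),"turn",np.round(out,1))
E
python3 -c "
from h import *
s,R=st();print(R.round(3));to([.4786,.0764,.17],-.06)"
```

```text
[[ 0.411 -0.     0.912]
 [-0.912  0.001  0.411]
 [-0.001 -1.     0.   ]]
t 0.2 tcp [ 0.2261 -0.501   0.1915] F [ 0.2 -0.1 -0.2] w 0.994 y-axis [-0.     0.001 -1.   ] jawyaw -1.147
shift [-422.4   22.1  467.6] turn -62.3
```

>>> servo_tool(motion=[[0,0,0,-10.4],[0,0,0,-10.4],[0,0,0,-10.4],[0,0,0,-10.4],[0,0,0,-10.4],[0,0,0,-10.4],[0,0,0,0]], fingers=0.1)

```text
time_s: 1.08
tcp_pos: [0.2256, -0.4997, 0.1888]
tool_rot: [-1.565, 0.021, -0.018]
contact_force: [-0.3, -0.3, -0.2]
gripper_width: 0.547
```

```bash
python3 -c "
from h import *
to([.4786,.0764,.17],-.06)"
```

```text
t 1.07 tcp [ 0.2256 -0.4997  0.1888] F [-0.3 -0.3 -0.2] w 0.547 y-axis [-0.002  0.006 -1.   ] jawyaw -0.025
shift [238.7  21.8 582.1] turn 2.0
```

>>> servo_tool(motion=[[15,0,36,0],[15,0,36,0],[15,0,36,0],[15,0,36,0],[15,0,36,0],[15,0,36,0],[15,0,36,0],[15,0,36,0],[15,0,36,0],[15,0,36,0],[15,0,36,0],[15,0,36,0],[15,0,36,0],[15,0,36,0],[10,0,25,0],[10,0,20,0],[0,0,0,0]])

```text
time_s: 3.2
tcp_pos: [0.4899, 0.0544, 0.1905]
tool_rot: [-1.563, 0.067, -0.066]
contact_force: [0.8, -0.4, -0.3]
gripper_width: 0.551
```

Run:
```python
from h import *
to([.4786,.0764,.17],-.06)
c=eyes.capture("scene"); im=c["image"]; 
cv2.imwrite("pics/s1.png",cv2.resize(im[60:260,160:400],None,fx=3.3,fy=3,interpolation=cv2.INTER_CUBIC))
c=eyes.capture("top");cv2.imwrite("pics/t1.png",cv2.resize(c["image"][120:320,150:400],None,fx=3,fy=3,interpolation=cv2.INTER_CUBIC))
```

```text
t 3.2 tcp [0.4899 0.0544 0.1905] F [ 0.8 -0.4 -0.3] w 0.551 y-axis [-0.     0.006 -1.   ] jawyaw -0.085
shift [-13.1  20.7  20.8] turn -1.4
```

>>> servo_tool(motion=[[-6,10,10,-1],[-6,10,10,0],[0,0,0,0]])

```text
time_s: 3.68
tcp_pos: [0.477, 0.0739, 0.169]
tool_rot: [-1.564, 0.057, -0.055]
contact_force: [-0.4, 0.7, 0.5]
gripper_width: 0.551
```

Run:
```python
from h import *
to([.4786,.0764,.072],-.06)
c=eyes.capture("scene"); im=c["image"]; 
cv2.imwrite("pics/s1.png",cv2.resize(im[60:260,160:400],None,fx=3,fy=3,interpolation=cv2.INTER_CUBIC))
c=eyes.capture("top");cv2.imwrite("pics/t1.png",cv2.resize(c["image"][120:320,150:400],None,fx=3,fy=3,interpolation=cv2.INTER_CUBIC))
```

```text
t 3.67 tcp [0.477  0.0739 0.169 ] F [-0.4  0.7  0.5] w 0.551 y-axis [-0.001  0.006 -1.   ] jawyaw -0.071
shift [ 1.5 97.   2. ] turn -0.6
```

View pics/s1.png

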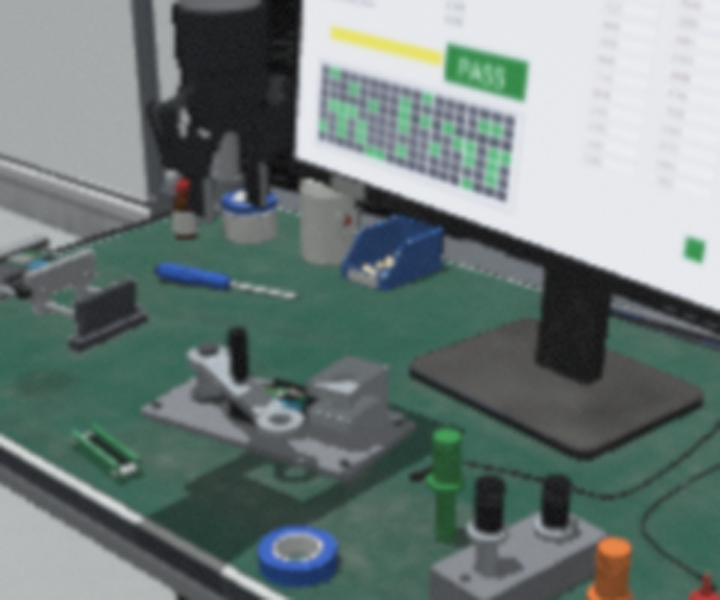

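View pics/t1.png

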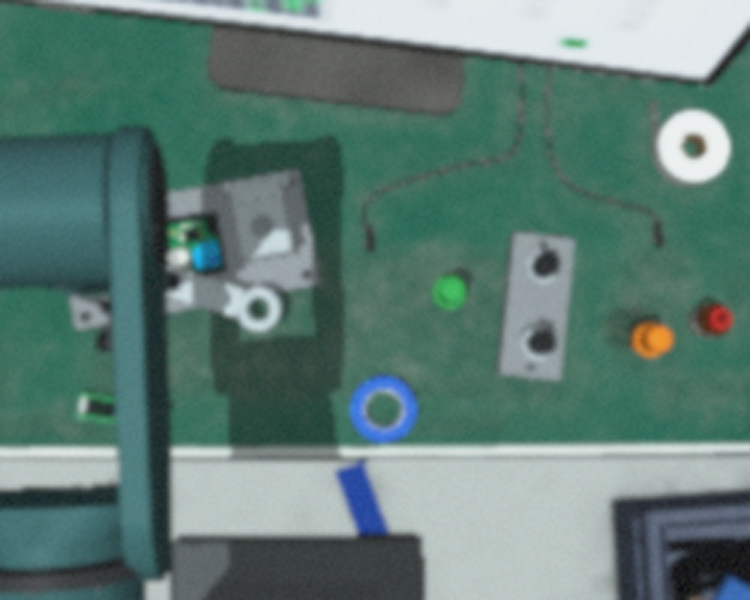

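Run:
```python
from h import *
c=eyes.capture("scene")
p=proj(c,[[.477,.0739,.169],[.4786,.0764,.104],[.4786,.0764,.058],[.5266,-.0042,.068]])
print((p-[160,60])*3)
```

```text
[[231.89667221 259.92583138]
 [235.44828454 329.20185695]
 [238.27199184 376.99312795]
 [341.6876683  375.83613389]]
```

Run:
```python
from h import *
c=eyes.capture("scene")
cv2.imwrite("pics/s2.png",cv2.resize(c["image"][50:190,190:290],None,fx=6,fy=4.2,interpolation=cv2.INTER_CUBIC) if 0 else cv2.resize(c["image"][60:180,190:290],None,fx=5,fy=5,interpolation=cv2.INTER_CUBIC))
s,R=st(); print((proj(c,[s["tcp_pos"],s["tcp_pos"]+[.025,0,0],s["tcp_pos"]+[-.025,0,0],s["tcp_pos"]+[0,0,.073]])-[190,60])*5)
```

```text
[[239.65736015 429.46340791]
 [276.1050359  416.30446439]
 [202.18310287 443.01343747]
 [231.78490654 289.93651401]]
```

View pics/s2.png

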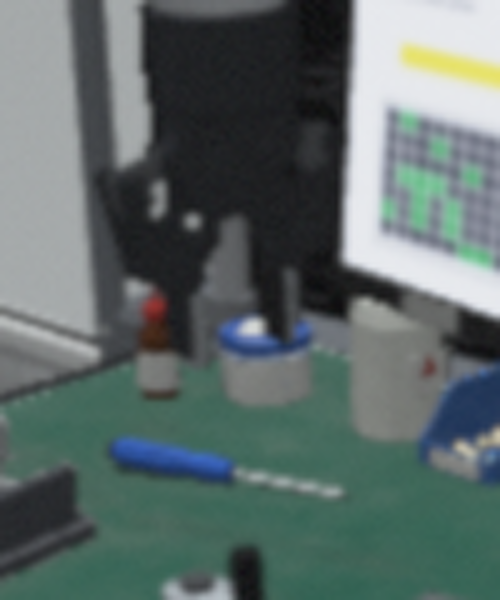

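Run:
```python
from h import *
c=eyes.capture("scene")
P=np.array([.22597383, -.50075965,  .19100067]); j=np.array([.411,-.912,0])
print(proj(c,[P,P+.05*j,P-.05*j,P+.05*j+[0,0,.013],P-.05*j+[0,0,.013]]))
im=cv2.imread("pics/scene0.png")
cv2.imwrite("pics/s0b.png",cv2.resize(im[130:290,300:480],None,fx=4,fy=3.7,interpolation=cv2.INTER_CUBIC))
```

```text
[[380.53937038 282.53067739]
 [417.79328002 289.49479871]
 [344.60766657 275.72774562]
 [419.17087014 281.7909749 ]
 [345.16660841 268.18165894]]
```

View pics/s0b.png

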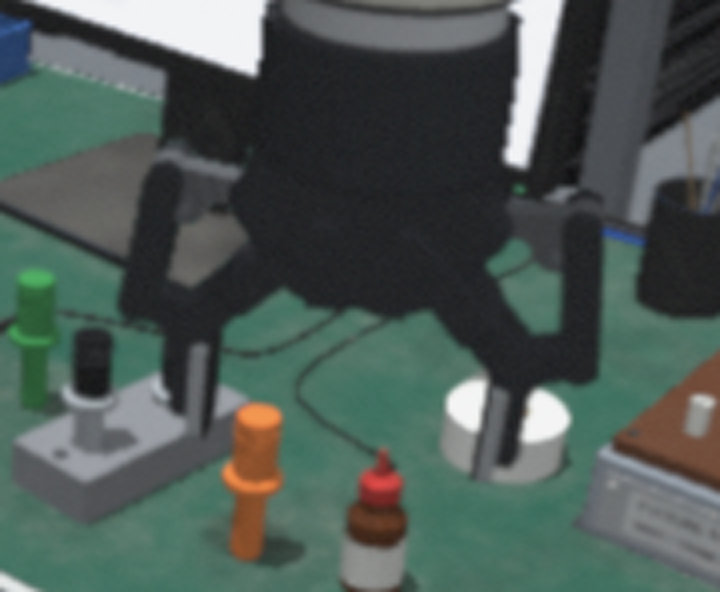

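The scene crop shows the fingertips at (200,360) and (285,335), about 35–40 mm above where the reported TCP projects. The start picture shows the same mismatch. I'll descend in stages and check by eye.

>>> servo_tool(motion=[[1,15,1,0],[0,15,1,0],[0,15,0,0],[0,15,0,0],[0,0,0,0]])

```text
time_s: 4.55
tcp_pos: [0.4794, 0.0752, 0.105]
tool_rot: [-1.565, 0.058, -0.056]
contact_force: [0.6, -0.5, 0.0]
gripper_width: 0.55
```

```bash
cat > v.py <<'E'
from h import *
import sys
n,cam,x0,y0,w,hh,f=sys.argv[1],sys.argv[2],*map(int,sys.argv[3:8])
c=eyes.capture(cam); cv2.imwrite(f"pics/{n}.png",cv2.resize(c["image"][y0:y0+hh,x0:x0+w],None,fx=f,fy=f,interpolation=cv2.INTER_CUBIC))
s,R=st(); print("TCP proj in crop",((proj(c,[s["tcp_pos"]])-[x0,y0])*f).round(0))
E
python3 v.py s3 scene 190 80 130 120 5; python3 -c "
from h import *
to([.4786,.0764,.072],-.06)"
```

```text
TCP proj in crop [[246. 445.]]
t 4.6 tcp [0.48   0.0752 0.106 ] F [ 1.3 -0.6 -0.3] w 0.554 y-axis [ 0.001  0.005 -1.   ] jawyaw -0.073
shift [-1.5 34.   0.9] turn -0.7
```

View pics/s3.png

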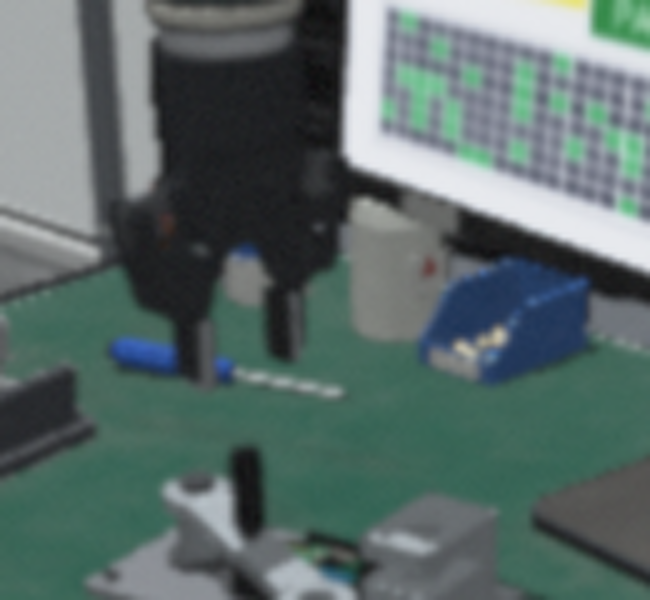

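>>> servo_tool(motion=[[-1,12,1,0],[0,12,0,0],[0,10,0,0],[0,0,0,0]])

```text
time_s: 5.1
tcp_pos: [0.4798, 0.0766, 0.0706]
tool_rot: [-1.564, 0.055, -0.059]
contact_force: [-0.1, 0.3, 0.1]
gripper_width: 0.548
```

```bash
python3 v.py s4 scene 190 80 130 120 5;python3 v.py t4 top 150 140 130 120 5; python3 -c "
from h import *
to([.4786,.0764,.072],-.06)"
```

```text
TCP proj in crop [[248. 505.]]
TCP proj in crop [[280. 363.]]
t 5.2 tcp [0.4807 0.0766 0.0718] F [-0.  -1.2  0.3] w 0.548 y-axis [ 0.005  0.006 -1.   ] jawyaw -0.073
shift [-2.  -0.2 -0.4] turn -0.7
```

View pics/s4.png

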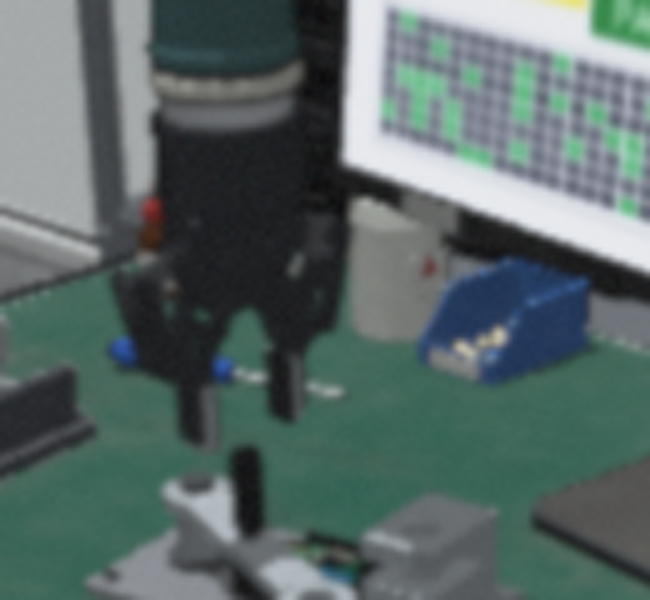

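View pics/t4.png

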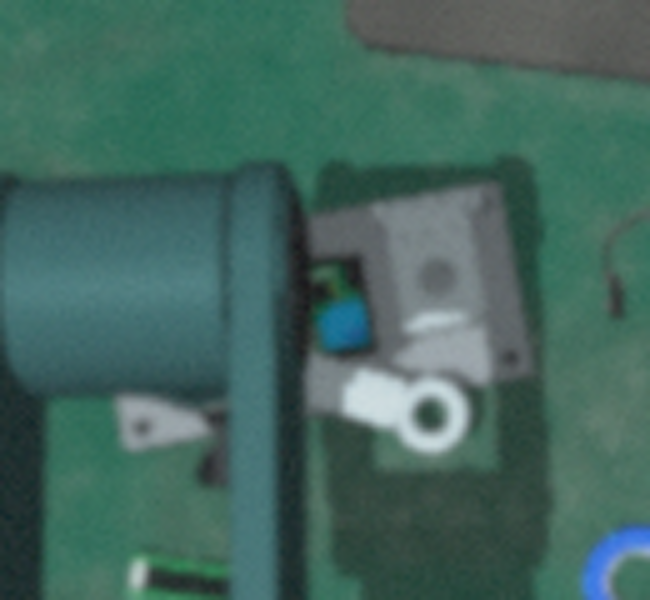

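The fingertips are at (200,448) and (285,420), with the post top at (246,452). They are still just above the post although the reported TCP is at 0.072. I'll go lower, watching force and picture.

>>> servo_tool(motion=[[-2,8,0,0],[0,8,0,0],[0,0,0,0]])

```text
time_s: 5.58
tcp_pos: [0.4792, 0.0769, 0.0555]
tool_rot: [-1.564, 0.052, -0.062]
contact_force: [0.1, 0.9, 0.2]
gripper_width: 0.55
```

```bash
python3 v.py s5 scene 190 80 130 120 5; python3 -c "
from h import *
to([.4786,.0764,.072],-.06)"
```

```text
TCP proj in crop [[248. 531.]]
t 5.62 tcp [0.4795 0.0769 0.0559] F [ 0.2 -0.1  0.2] w 0.546 y-axis [ 0.007  0.006 -1.   ] jawyaw -0.073
shift [ -0.7 -16.1  -0.5] turn -0.7
```

View pics/s5.png

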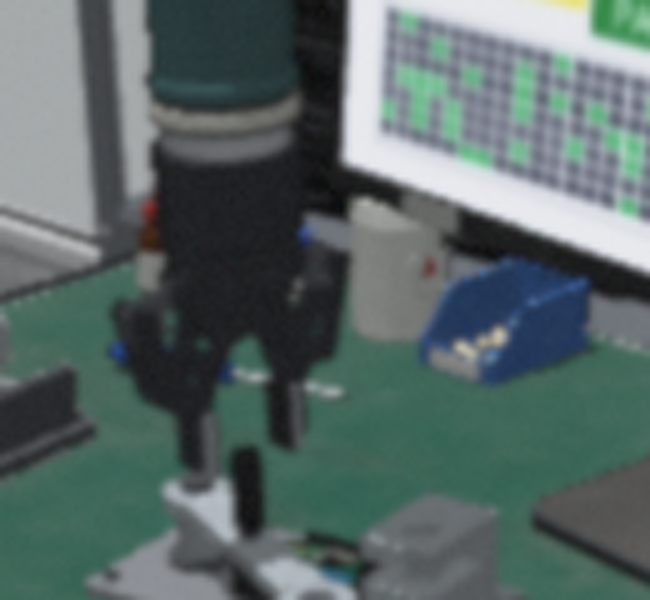

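Run:
```python
from h import *
c=eyes.capture("scene")
px=uc([(200,476),(288,447),(244,462)],5,190,80)
for z in (.0555,.062,.075,.098,.105): print(z,ray(c,px,z).round(3).tolist())
t=eyes.capture("top"); cv2.imwrite("pics/t5.png",t["image"]);
```

```text
0.0555 [[0.51, 0.153, 0.055], [0.57, 0.145, 0.055], [0.539, 0.148, 0.055]]
0.062 [[0.501, 0.141, 0.062], [0.561, 0.134, 0.062], [0.53, 0.137, 0.062]]
0.075 [[0.483, 0.119, 0.075], [0.541, 0.112, 0.075], [0.511, 0.115, 0.075]]
0.098 [[0.451, 0.08, 0.098], [0.506, 0.073, 0.098], [0.478, 0.076, 0.098]]
0.105 [[0.441, 0.068, 0.105], [0.495, 0.061, 0.105], [0.467, 0.064, 0.105]]
```

View pics/t5.png

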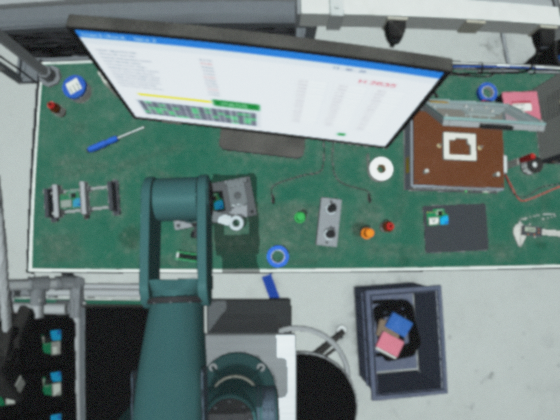

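The pixel ray at z≈0.098 hits exactly the reported xy. So xy is right and the fingertips really sit about 42 mm above the reported z at this opening. I'll treat this as a z offset and descend with force checks.

>>> servo_tool(motion=[[-1,8,0,0],[0,8,0,0],[0,8,0,0],[0,0,0,0]])

```text
time_s: 6.22
tcp_pos: [0.4791, 0.0771, 0.0307]
tool_rot: [-1.564, 0.051, -0.064]
contact_force: [-0.3, -0.1, 0.7]
gripper_width: 0.548
```

```bash
python3 v.py s6 scene 190 80 130 120 5; python3 -c "
from h import *
to([.4786,.0764,.023],-.06)"
```

```text
TCP proj in crop [[250. 572.]]
t 6.28 tcp [0.4794 0.0772 0.0312] F [ 0.6  0.7 -1.1] w 0.548 y-axis [ 0.009  0.006 -1.   ] jawyaw -0.073
shift [-0.8  8.2 -0.9] turn -0.7
```

View pics/s6.png

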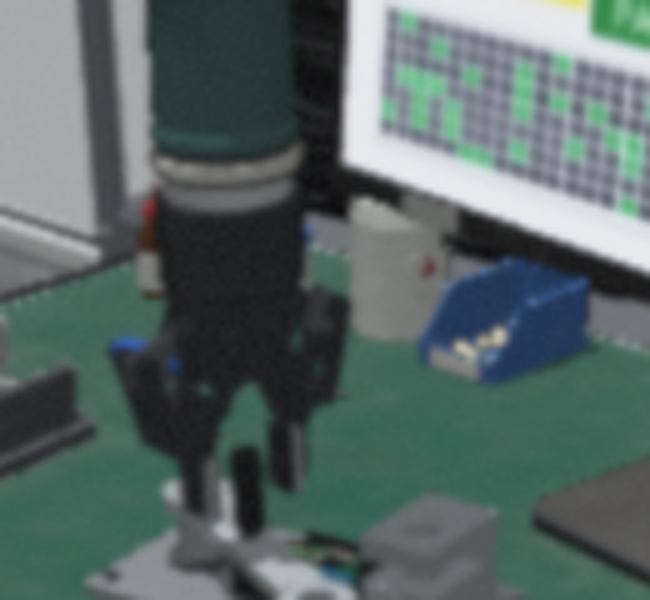

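The post at (246,490) stands between the fingers, so I'll close on it.

>>> servo_tool(motion=[[0,2,0,0],[0,0,0,0],[0,0,0,0],[0,0,0,0],[0,0,0,0],[0,0,0,0]], fingers=-1)

```text
time_s: 7.02
tcp_pos: [0.4795, 0.0771, 0.0294]
tool_rot: [-1.564, 0.05, -0.064]
contact_force: [0.7, -0.4, 0.2]
gripper_width: 0.19
```

```bash
python3 v.py s7 scene 190 80 130 120 5; python3 -c "
from h import *
to([.5119,.0744,.03],-.06)"
```

```text
TCP proj in crop [[250. 576.]]
t 7.08 tcp [0.4795 0.0771 0.0294] F [ 1.6  0.6 -0.5] w 0.193 y-axis [ 0.009  0.006 -1.   ] jawyaw -0.073
shift [32.6 -0.3 -0.3] turn -0.7
```

View pics/s7.png

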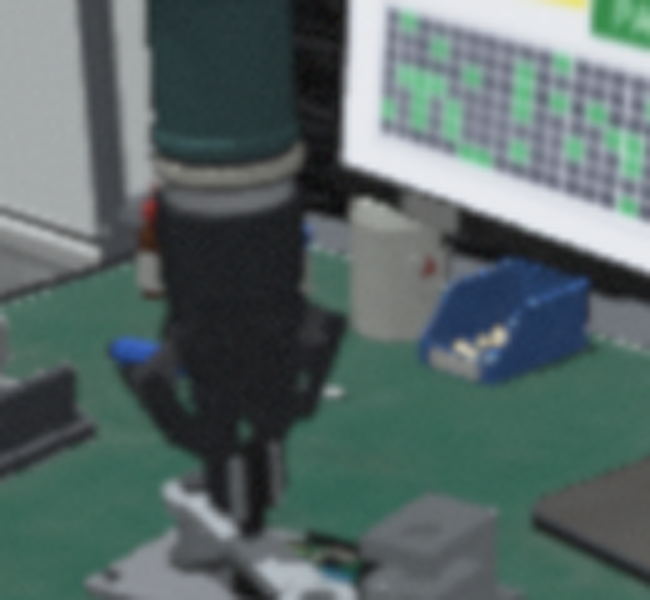

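Gripped. Now I'll swing it closed along the arc.

>>> servo_tool(motion=[[5,0,-1.1,0],[5,0,-0.7,0],[5,0,-0.2,0],[5,0,0.3,0],[5,0,0.8,0],[0,0,0,0]])

```text
time_s: 7.82
tcp_pos: [0.4929, 0.0721, 0.0291]
tool_rot: [-1.572, 0.064, -0.036]
contact_force: [-3.8, 2.4, 0.4]
gripper_width: 0.197
```

```bash
python3 -c "
from h import *
to([.5119,.0744,.03],-.06)"
```

```text
t 7.83 tcp [0.4929 0.0721 0.0291] F [-3.8  2.4  0.4] w 0.197 y-axis [-0.018 -0.001 -1.   ] jawyaw -0.064
shift [18.8 -1.2  3.5] turn -0.2
```

>>> servo_tool(motion=[[7,0,0.3,0],[7,0,0.5,0],[7,0,1,0],[6,0,1.2,0],[0,0,0,0]])

```text
time_s: 8.45
tcp_pos: [0.5091, 0.0702, 0.0292]
tool_rot: [-1.581, 0.079, -0.012]
contact_force: [-1.5, 0.3, -2.9]
gripper_width: 0.196
```

```bash
python3 -c "
from h import *
to([.5119,.0744,.03],-.06)"; python3 v.py s8 scene 190 80 130 120 5;python3 v.py t8 top 170 160 110 90 6
```

```text
t 8.45 tcp [0.5091 0.0702 0.0292] F [-1.5  0.3 -2.9] w 0.196 y-axis [-0.043 -0.009 -0.999] jawyaw -0.058
shift [ 2.5 -1.   4.4] turn 0.1
TCP proj in crop [[300. 561.]]
TCP proj in crop [[245. 260.]]
```

View pics/s8.png

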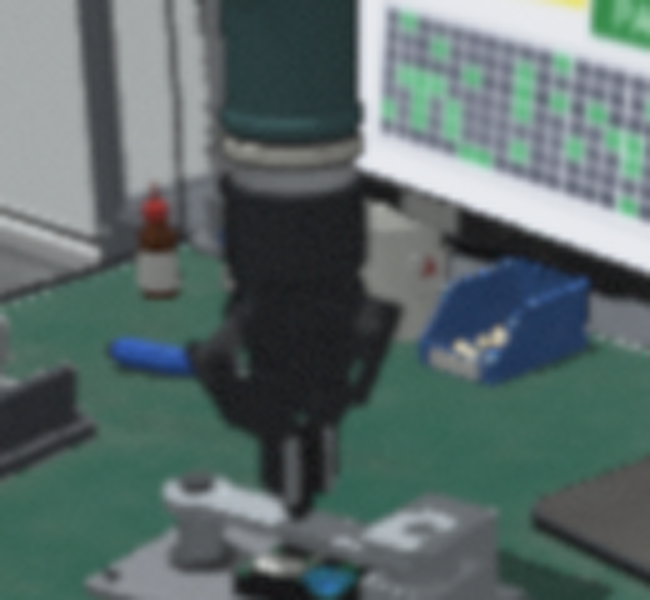

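View pics/t8.png

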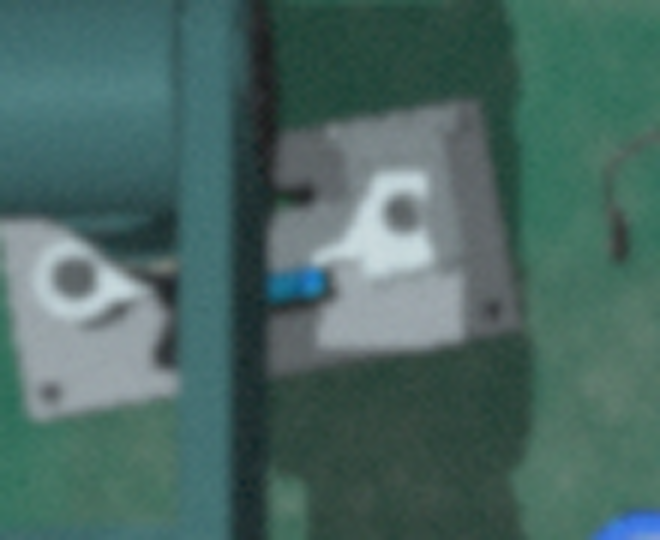

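>>> servo_tool(motion=[[6,0,1,0],[6,0,1,0],[6,0,1,0]])

```text
time_s: 8.93
tcp_pos: [0.5071, 0.0698, 0.0293]
tool_rot: [-1.588, 0.109, 0.026]
contact_force: [-27.9, -3.2, 13.3]
gripper_width: 0.198
```

>>> servo_tool(motion=[[6,0,1,0],[6,0,1,0]])

```text
time_s: 9.18
tcp_pos: [0.5056, 0.0696, 0.0296]
tool_rot: [-1.592, 0.128, 0.05]
contact_force: [-31.5, -4.5, 13.0]
gripper_width: 0.196
```

Force 31 N: the strap is against its stop. The tool has picked up a tilt, so I'll release and look.

>>> servo_tool(motion=[[0,0,0,0],[0,0,0,0],[0,0,0,0],[0,0,0,0]], fingers=0.1)

```text
time_s: 9.68
tcp_pos: [0.5072, 0.0695, 0.0304]
tool_rot: [-1.592, 0.126, 0.047]
contact_force: [-0.4, 0.7, 0.2]
gripper_width: 0.554
```

```bash
python3 -c "
from h import *
to([.5119,.0744,.1],-.06)"; python3 v.py s9 scene 190 80 130 120 5
```

```text
t 9.68 tcp [0.5072 0.0695 0.0304] F [-0.4  0.7  0.2] w 0.554 y-axis [-0.11  -0.021 -0.994] jawyaw -0.052
shift [ -3.2 -69.8   3.3] turn 0.5
TCP proj in crop [[298. 561.]]
```

View pics/s9.png

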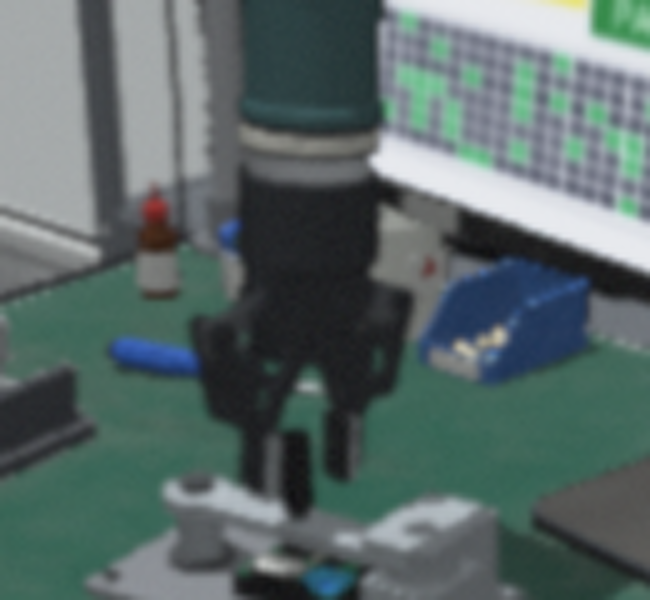

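```bash
python3 -c "
from h import *
to([.5060,.0695,.13])"
```

```text
t 9.72 tcp [0.5072 0.0695 0.0304] F [-0.4 -0.3 -0.1] w 0.546 y-axis [-0.11  -0.021 -0.994] jawyaw -0.052
shift [-12.  -98.9  -2.6] turn []
```

>>> servo_tool(motion=[[-1.8,-10,-0.3,0],[-1.8,-15,-0.4,0],[-1.8,-15,-0.4,0],[-2,-15,-0.4,0],[-2.4,-20,-0.5,0],[-2.8,-24,-0.6,0],[-2.8,-24,-0.6,0],[0,0,0,0]])

```text
time_s: 10.72
tcp_pos: [0.5068, 0.0697, 0.1658]
tool_rot: [-1.592, 0.12, 0.041]
contact_force: [-0.1, 0.2, 0.7]
gripper_width: 0.549
```

```bash
python3 -c "
from h import *
to([.4230,-.2467,.15],-.118)"; python3 v.py s10 scene 190 80 130 120 5
```

```text
t 10.72 tcp [0.5068 0.0697 0.1658] F [-0.1  0.2  0.7] w 0.549 y-axis [-0.102 -0.02  -0.995] jawyaw -0.051
shift [ -65.4   30.7 -319.6] turn 3.8
TCP proj in crop [[285. 329.]]
```

View pics/s10.png

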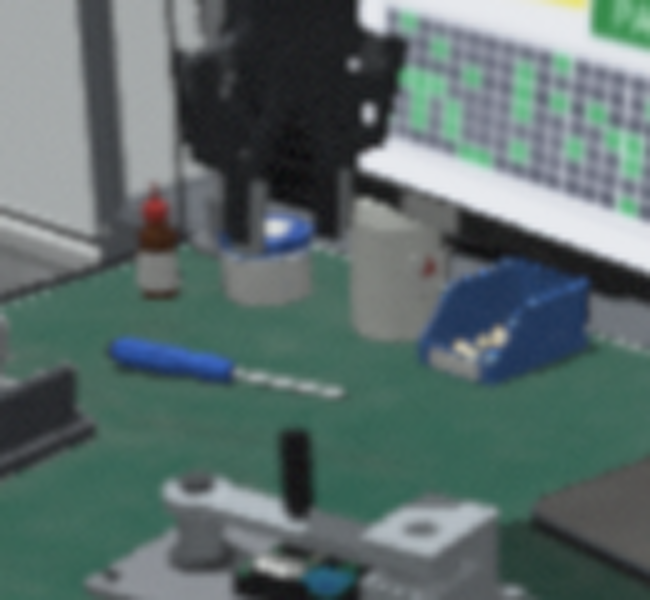

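>>> servo_tool(motion=[[-7,1,-30,1],[-7,1,-30,1],[-7,1,-30,1],[-7,1,-30,1],[-7,1,-30,0],[-7,1,-30,0],[-7,1,-30,0],[-7,1,-30,0],[-7,1,-30,0],[-5,1,-25,0],[0,0,-15,0],[0,0,0,0]])

```text
time_s: 12.28
tcp_pos: [0.3945, -0.2371, 0.1546]
tool_rot: [-1.584, 0.197, 0.01]
contact_force: [-0.2, 0.1, -0.3]
gripper_width: 0.553
```

```bash
python3 -c "
from h import *
to([.4187,-.2475,.10],-.118)"; python3 v.py s11 scene 250 120 130 120 5;python3 v.py t11 top 160 160 200 100 4
```

```text
t 12.28 tcp [ 0.3945 -0.2371  0.1546] F [-0.2  0.1 -0.3] w 0.553 y-axis [-0.132 -0.01  -0.991] jawyaw -0.121
shift [32.1 51.  -6.1] turn -0.2
TCP proj in crop [[304. 410.]]
TCP proj in crop [[680. 339.]]
```

View pics/s11.png

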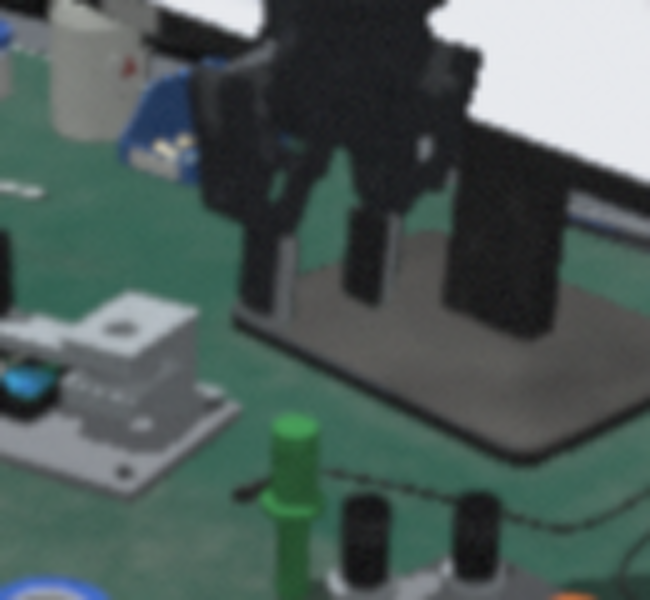

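View pics/t11.png

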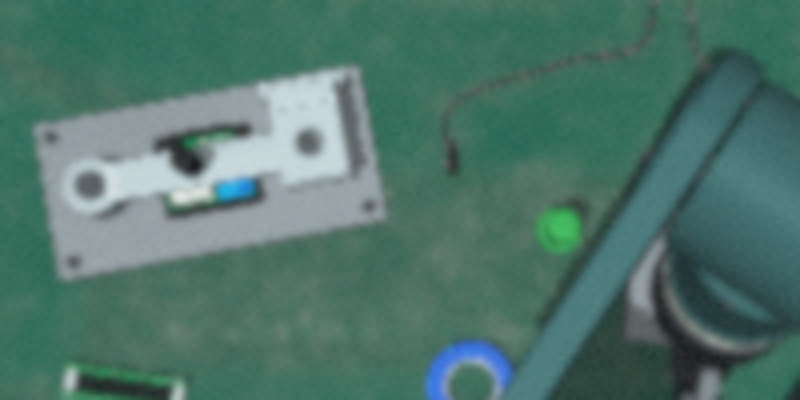

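```bash
cat >> h.py <<'E'
def tip(L=.042):
    s,R=st(); return s["tcp_pos"]-L*R[:,1]
E
python3 -c "
from h import *
c=eyes.capture('scene')
for L in (.035,.042,.05): print(L,tip(L).round(4),((proj(c,[tip(L)])-[250,120])*5).round(0))
for dz in(0,-.03,-.06,-.09,-.12): to([.4230-.132*.042,-.2467-.0004,.1546+dz],-.118)
"; python3 v.py t12 top 160 165 90 90 6
```

```text
0.035 [ 0.3996 -0.2357  0.1898] [[312. 325.]]
0.042 [ 0.4005 -0.2356  0.1967] [[314. 309.]]
0.05 [ 0.4016 -0.2356  0.2047] [[316. 289.]]
t 12.43 tcp [ 0.395  -0.2361  0.1551] F [-0.2  0.7  0.5] w 0.549 y-axis [-0.131 -0.011 -0.991] jawyaw -0.119
shift [23.4 -2.3 -8.3] turn -0.1
t 12.43 tcp [ 0.395  -0.2361  0.1551] F [-0.2  0.7  0.5] w 0.549 y-axis [-0.131 -0.011 -0.991] jawyaw -0.119
shift [27.3 27.4 -7.6] turn -0.1
t 12.43 tcp [ 0.395  -0.2361  0.1551] F [-0.2  0.7  0.5] w 0.549 y-axis [-0.131 -0.011 -0.991] jawyaw -0.119
shift [31.2 57.2 -6.8] turn -0.1
t 12.43 tcp [ 0.395  -0.2361  0.1551] F [-0.2  0.7  0.5] w 0.549 y-axis [-0.131 -0.011 -0.991] jawyaw -0.119
shift [35.  86.9 -6. ] turn -0.1
t 12.43 tcp [ 0.395  -0.2361  0.1551] F [-0.2  0.7  0.5] w 0.549 y-axis [-0.131 -0.011 -0.991] jawyaw -0.119
shift [ 38.9 116.6  -5.2] turn -0.1
TCP proj in crop [[1020.  477.]]
```

View pics/t12.png

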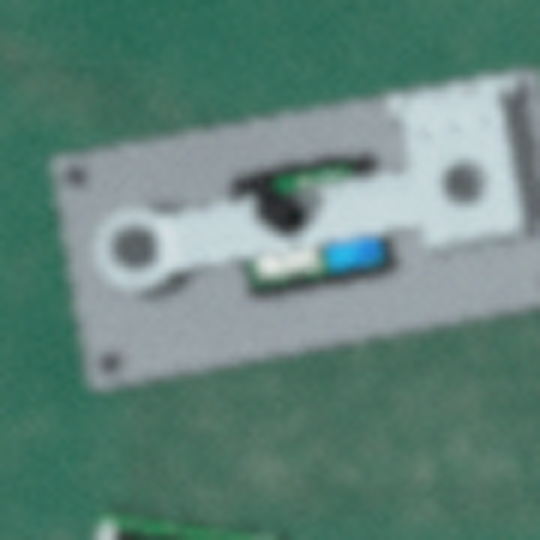

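>>> servo_tool(motion=[[13,0,-4,0],[13,5,-4,0],[2,15,0,0],[1.3,10,0,0],[0,0,0,0]])

```text
time_s: 13.1
tcp_pos: [0.4215, -0.2468, 0.1185]
tool_rot: [-1.584, 0.193, 0.014]
contact_force: [0.1, 0.2, -0.1]
gripper_width: 0.547
```

```bash
python3 -c "
from h import *
s,R=st();y=R[:,1];P=np.array([.4230,-.2467,.070])+.042*y
print('tip',tip());to(P+[0,0,.05],-.118);to(P)
"; python3 v.py s13 scene 250 120 130 120 5
```

```text
tip [ 0.42707017 -0.24638575  0.16016699]
t 13.1 tcp [ 0.4215 -0.2468  0.1185] F [ 0.1  0.2 -0.1] w 0.547 y-axis [-0.132 -0.01  -0.991] jawyaw -0.115
shift [ 1.2 40.4  0.2] turn 0.2
t 13.1 tcp [ 0.4215 -0.2468  0.1185] F [ 0.1  0.2 -0.1] w 0.547 y-axis [-0.132 -0.01  -0.991] jawyaw -0.115
shift [ 7.7 89.9  1.5] turn []
TCP proj in crop [[364. 471.]]
```

View pics/s13.png

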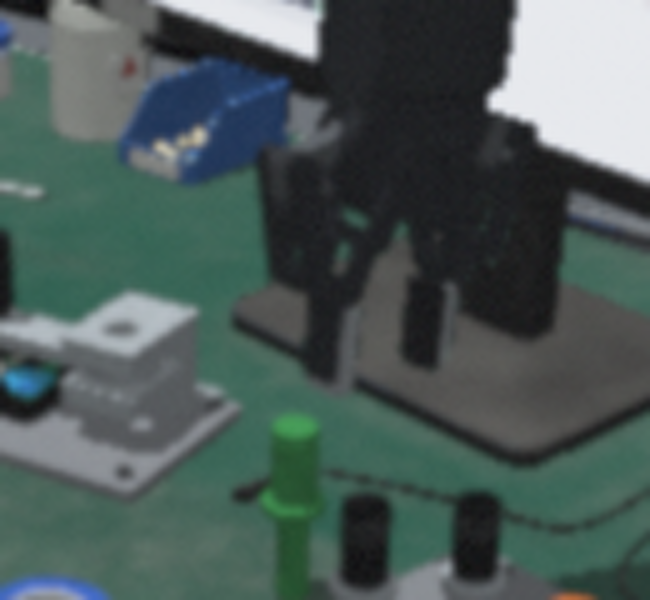

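>>> servo_tool(motion=[[0.4,12,0,0],[0.4,12,0,0],[0.4,12,0,0],[0.4,8,0,0],[0,0,0,0]])

```text
time_s: 13.78
tcp_pos: [0.4167, -0.2476, 0.0724]
tool_rot: [-1.585, 0.193, 0.013]
contact_force: [-0.2, -0.2, -0.5]
gripper_width: 0.551
```

```bash
python3 -c "
from h import *
s,R=st();y=R[:,1];P=np.array([.4230,-.2467,.070])+.042*y
print('tip',tip());to(P+[0,0,.02],-.118);to(P)
"; python3 v.py s14 scene 250 120 130 120 5
```

```text
tip [ 0.42223823 -0.24717681  0.11403707]
t 13.78 tcp [ 0.4167 -0.2476  0.0724] F [-0.2 -0.2 -0.5] w 0.551 y-axis [-0.131 -0.011 -0.991] jawyaw -0.116
shift [ 3.8 23.7  1.2] turn 0.1
t 13.78 tcp [ 0.4167 -0.2476  0.0724] F [-0.2 -0.2 -0.5] w 0.551 y-axis [-0.131 -0.011 -0.991] jawyaw -0.116
shift [ 6.4 43.6  1.7] turn []
TCP proj in crop [[355. 571.]]
```

View pics/s14.png

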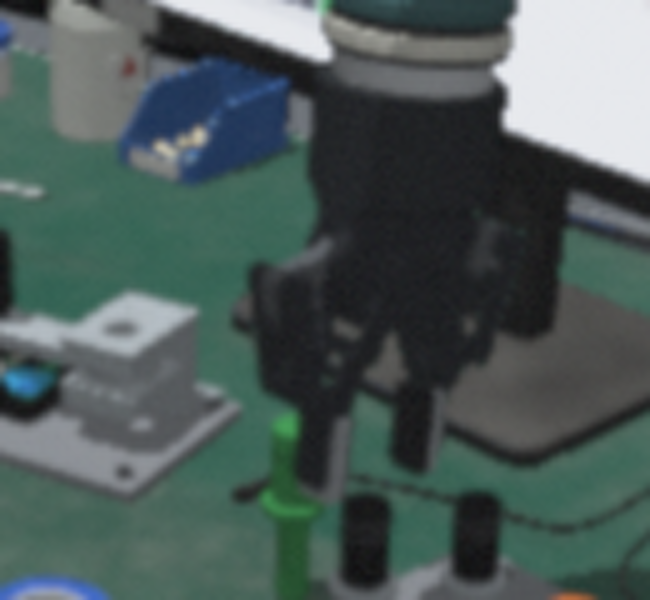

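>>> servo_tool(motion=[[1.5,10,0.4,0],[1.5,10,0.4,0],[1.5,10,0.4,0],[1,7,0.3,0],[0,0,0,0]])

```text
time_s: 14.45
tcp_pos: [0.4183, -0.2475, 0.0331]
tool_rot: [-1.586, 0.191, 0.012]
contact_force: [0.5, 0.2, -0.0]
gripper_width: 0.552
```

```bash
python3 -c "
from h import *
s,R=st();y=R[:,1];P=np.array([.4230,-.2467,.070])+.042*y
print('tip',tip());to(P,-.118)
"; python3 v.py s15 scene 270 140 110 120 5
```

```text
tip [ 0.42371598 -0.24701145  0.07477878]
t 14.45 tcp [ 0.4183 -0.2475  0.0331] F [ 0.5  0.2 -0. ] w 0.552 y-axis [-0.13  -0.012 -0.992] jawyaw -0.116
shift [-0.1  4.8  0.4] turn 0.1
TCP proj in crop [[254. 547.]]
```

View pics/s15.png

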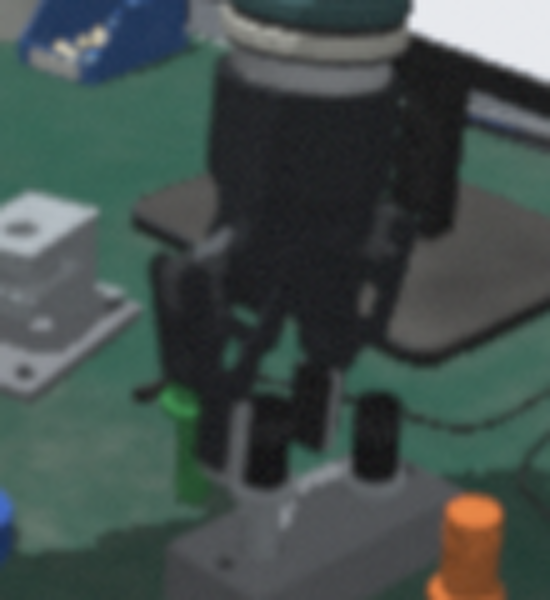

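The long pin (267,440) is between the pads, the collar is below them, and the short pin (377,440) is clear. Closing.

>>> servo_tool(motion=[[0,0,0,0],[0,0,0,0],[0,0,0,0],[0,0,0,0],[0,0,0,0],[0,0,0,0]], fingers=-1)

```text
time_s: 15.25
tcp_pos: [0.4208, -0.2482, 0.0345]
tool_rot: [-1.587, 0.187, 0.007]
contact_force: [0.7, 0.5, -1.7]
gripper_width: 0.244
```

```bash
python3 -c "
from h import *
print(tip());to(st()[0]['tcp_pos'],-.118);print(st()[0]['wrist_torque'])
"; python3 v.py s16 scene 270 140 110 120 5
```

```text
[ 0.42598317 -0.24762785  0.07621347]
t 15.25 tcp [ 0.4208 -0.2482  0.0345] F [ 0.7  0.5 -1.7] w 0.244 y-axis [-0.124 -0.013 -0.992] jawyaw -0.116
shift [0. 0. 0.] turn 0.1
[-0.01038674 -0.41246668 -0.03839883]
TCP proj in crop [[258. 544.]]
```

View pics/s16.png

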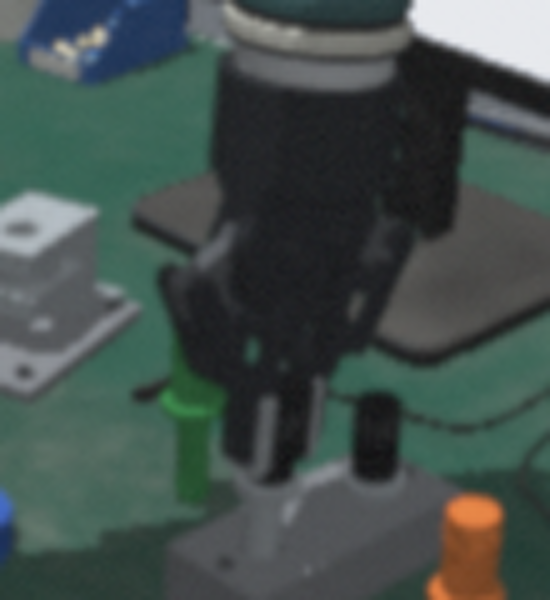

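Gripped. I'll use the socket as an anchor to take out the tool tilt before lifting.

>>> servo_tool(motion=[[-5,0,0,0],[-5,0,0,0],[-5,0,0,0]])

```text
time_s: 15.68
tcp_pos: [0.4189, -0.2481, 0.0366]
tool_rot: [-1.591, 0.161, -0.018]
contact_force: [11.3, -0.7, -7.3]
gripper_width: 0.243
```

```bash
python3 -c "
from h import *
print(tip());to(st()[0]['tcp_pos'],-.118);print(st()[0]['wrist_torque'])
"
```

```text
[ 0.42277406 -0.24728471  0.07839139]
t 15.68 tcp [ 0.4189 -0.2481  0.0366] F [11.3 -0.7 -7.3] w 0.243 y-axis [-0.092 -0.018 -0.996] jawyaw -0.114
shift [0. 0. 0.] turn 0.2
[-0.12625351 -2.75249147  0.06080648]
```

>>> servo_tool(motion=[[-5,1,0,0],[-5,1,0,0],[-5,1,0,0],[-5,1,0,0],[-5,1,0,0]])

```text
time_s: 16.3
tcp_pos: [0.4182, -0.2481, 0.037]
tool_rot: [-1.598, 0.112, -0.064]
contact_force: [11.3, -1.4, -6.8]
gripper_width: 0.241
```

```bash
python3 -c "
from h import *
print(tip());to(st()[0]['tcp_pos'],-.118);print(st()[0]['wrist_torque'])
"; python3 v.py s17 scene 270 140 110 120 5
```

```text
[ 0.41957238 -0.24690545  0.07893725]
t 16.3 tcp [ 0.4182 -0.2481  0.037 ] F [11.3 -1.4 -6.8] w 0.241 y-axis [-0.032 -0.028 -0.999] jawyaw -0.112
shift [0. 0. 0.] turn 0.3
[-0.06241468 -2.64890789  0.03395885]
TCP proj in crop [[254. 541.]]
```

View pics/s17.png

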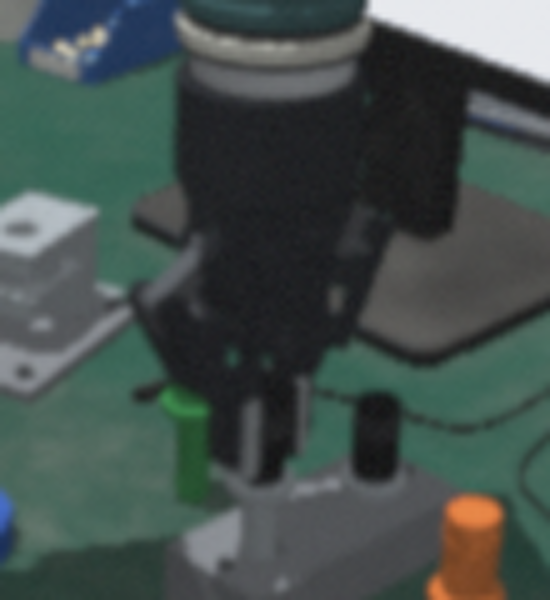

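>>> servo_tool(motion=[[-4,0.5,-5,0],[-4,0.5,-5,0],[-2,0.5,-5,0]])

```text
time_s: 16.73
tcp_pos: [0.4192, -0.2556, 0.0374]
tool_rot: [-1.585, 0.088, -0.087]
contact_force: [6.2, 8.1, -0.7]
gripper_width: 0.24
```

```bash
python3 -c "
from h import *
print(tip());to(st()[0]['tcp_pos'],-.118);print(st()[0]['wrist_torque'])
"
```

```text
[ 0.4193103  -0.25495269  0.0794324 ]
t 16.73 tcp [ 0.4192 -0.2556  0.0374] F [ 6.2  8.1 -0.7] w 0.24 y-axis [-0.002 -0.016 -1.   ] jawyaw -0.111
shift [0. 0. 0.] turn 0.4
[ 1.73279148 -1.56594059 -0.03264936]
```

>>> servo_tool(motion=[[1,0,4,0],[1,0,3,0],[0,0,0,0]])

```text
time_s: 17.1
tcp_pos: [0.4211, -0.2522, 0.0378]
tool_rot: [-1.593, 0.089, -0.086]
contact_force: [2.1, -2.2, -2.1]
gripper_width: 0.244
```

```bash
python3 -c "
from h import *
print(tip());to([.423,-.2467,.037],-.118);print(st()[0]['wrist_torque'])
"; python3 v.py s18 scene 290 190 80 80 7;  python3 v.py t18 top 290 180 80 80 7
```

```text
[ 0.42124436 -0.25118272  0.07977896]
t 17.1 tcp [ 0.4211 -0.2522  0.0378] F [ 2.1 -2.2 -2.1] w 0.244 y-axis [-0.003 -0.024 -1.   ] jawyaw -0.111
shift [1.3 0.7 5.7] turn 0.4
[-0.505469   -0.40696271 -0.028724  ]
TCP proj in crop [[232. 406.]]
TCP proj in crop [[278. 386.]]
```

View pics/s18.png

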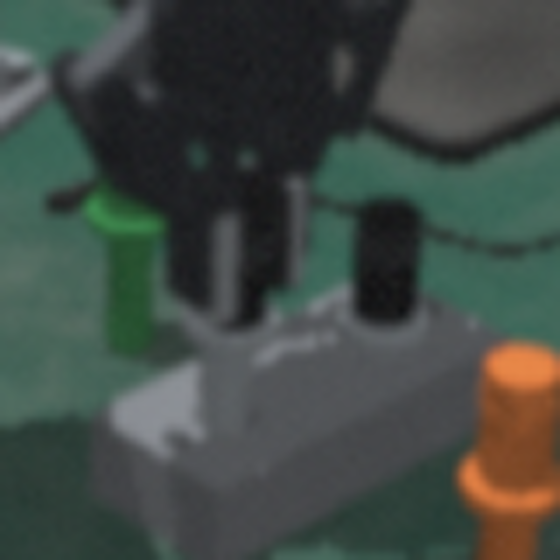

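>>> servo_tool(motion=[[1,0,4,0],[0,0,2,0],[0,-4,0,0],[0,-12,0,0],[0,-15,0,0],[0,-15,0,0],[0,-15,0,0],[0,-10,0,0],[0,-10,0,0],[0,0,0,0]])

```text
time_s: 18.45
tcp_pos: [0.4209, -0.2448, 0.1232]
tool_rot: [-1.596, 0.093, -0.083]
contact_force: [-0.2, 0.2, -2.5]
gripper_width: 0.238
```

```bash
python3 -c "
from h import *
print(tip());to([.5266,-.0042,.13],-.118);print(st()[0]['wrist_torque'])
"; python3 v.py s19 scene 270 110 110 130 5;  python3 v.py t19 top 270 180 100 80 6
```

```text
[ 0.42120145 -0.24366965  0.16516872]
t 18.45 tcp [ 0.4209 -0.2448  0.1232] F [-0.2  0.2 -2.5] w 0.238 y-axis [-0.008 -0.026 -1.   ] jawyaw -0.112
shift [ 78.2 -14.  250.6] turn 0.3
[-0.00259067 -0.03260075 -0.04130638]
TCP proj in crop [[258. 513.]]
TCP proj in crop [[368. 328.]]
```

View pics/s19.png

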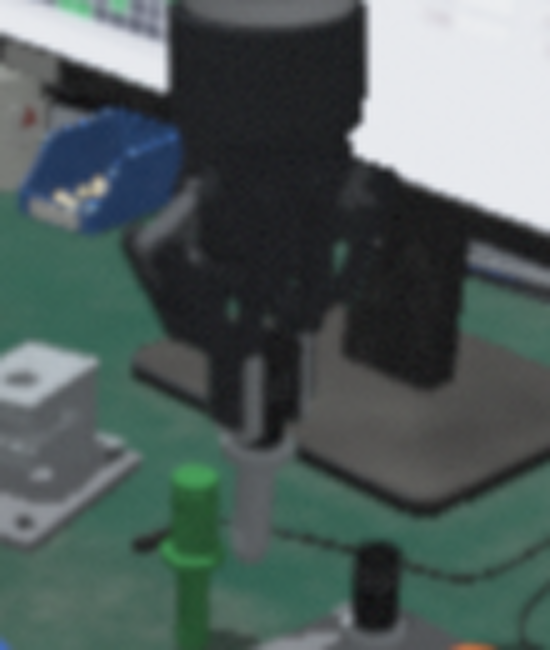

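View pics/t19.png

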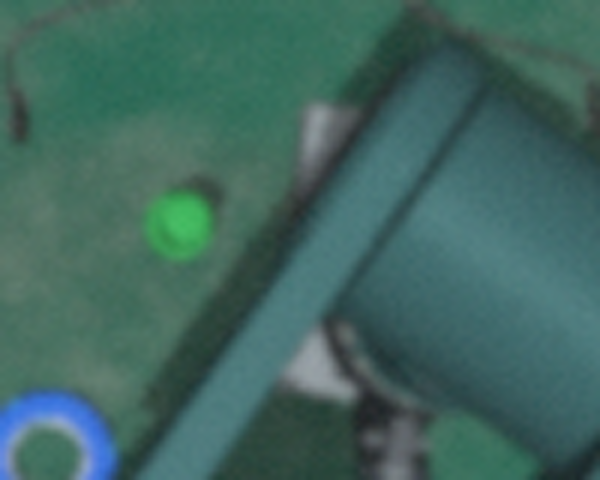

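```bash
python3 -c "
from h import *
c=eyes.capture('scene'); t=tip()
for z in(.097,.147): print(z,((proj(c,[[t[0],t[1],z]])-[270,110])*5).round(1))
p=uc([(250,552),(260,447)],5,270,110)
print(ray(c,p[:1],.099),ray(c,p[1:],.147))
"; python3 v.py s20 scene 300 180 50 60 10
```

```text
0.097 [[253.2 564.8]]
0.147 [[257.  458.9]]
[[ 0.42577041 -0.23602599  0.099     ]] [[ 0.43022457 -0.23585679  0.147     ]]
TCP proj in crop [[212. 331.]]
```

View pics/s20.png

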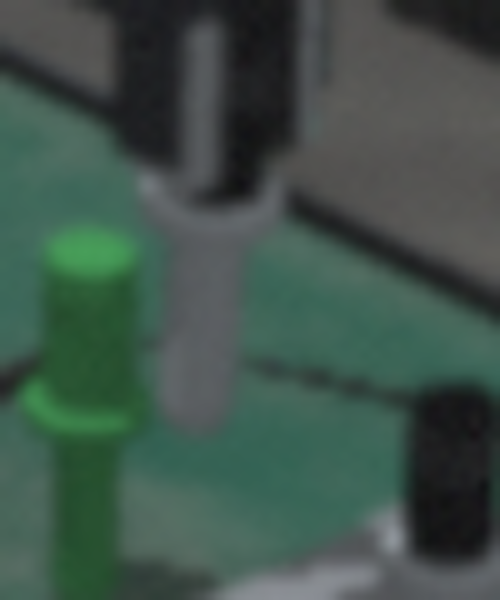

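The pin is held, with foot at about z 0.10 and near vertical. I'll lift more and carry it over to the fork.

>>> servo_tool(motion=[[0,-18,0,0],[0,-16,0,0],[5,0,15,0],[8,0,25,0],[8,0,25,0],[8,0,25,0],[8,0,25,0],[8,0,25,0],[8,0,25,0],[8,0,25,0],[8,0,25,0],[8,0,20,0],[4,0,10,0],[0,0,0,0]])

```text
time_s: 20.4
tcp_pos: [0.5321, 0.0101, 0.151]
tool_rot: [-1.589, 0.091, -0.076]
contact_force: [-0.1, -0.1, -1.7]
gripper_width: 0.239
```

```bash
python3 -c "
from h import *
print(tip());to([.5263,-.0053,.15],-.118)
"; python3 v.py s21 scene 220 80 120 120 5
```

```text
[0.53254375 0.01087783 0.19297094]
t 20.4 tcp [0.5321 0.0101 0.151 ] F [-0.1 -0.1 -1.7] w 0.239 y-axis [-0.011 -0.019 -1.   ] jawyaw -0.106
shift [ -4.1   1.3 -15.9] turn 0.7
TCP proj in crop [[254. 368.]]
```

View pics/s21.png

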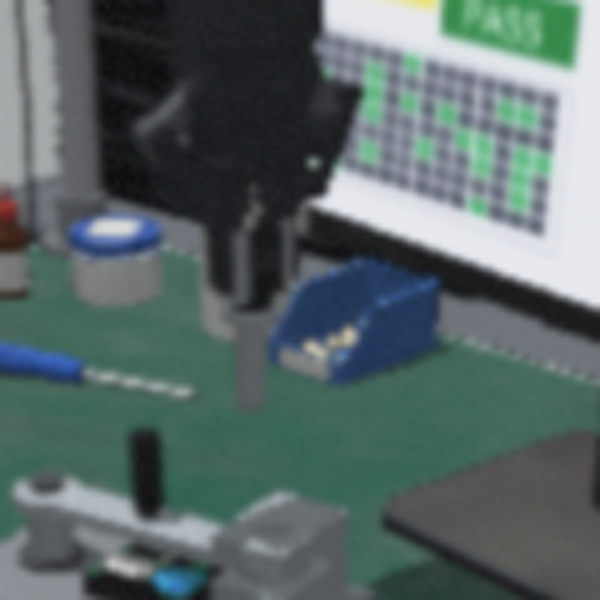

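Overshot by about 15 mm in y. I'll correct that and start down.

>>> servo_tool(motion=[[-2,0,-8,0],[-2,0,-7,0],[0,10,0,0],[0,10,0,0],[0,0,0,0]])

```text
time_s: 21.08
tcp_pos: [0.5244, -0.0089, 0.1296]
tool_rot: [-1.59, 0.096, -0.079]
contact_force: [-0.5, -0.9, -1.2]
gripper_width: 0.237
```

```bash
python3 -c "
from h import *
print(tip());to([.5263,-.0053,.15],-.118)
c=eyes.capture('scene');T=tip()
for dz in (-.023,-.073): print(((proj(c,[[T[0],T[1],st()[0]['tcp_pos'][2]+dz+.003]])-[235,130])*9).round(0))
print(((proj(c,[[.5266,-.0042,.068],[.5266,-.0042,.12]])-[235,130])*9).round(0))
"; python3 v.py s22 scene 235 130 70 65 9
```

```text
[ 0.52490941 -0.00809359  0.17162135]
t 21.07 tcp [ 0.5244 -0.0089  0.1296] F [-0.5 -0.9 -1.2] w 0.237 y-axis [-0.012 -0.02  -1.   ] jawyaw -0.111
shift [  1.3 -20.5   3.4] turn 0.4
[[354. 369.]]
[[357. 527.]]
[[350. 498.]
 [347. 332.]]
TCP proj in crop [[354. 302.]]
```

View pics/s22.png

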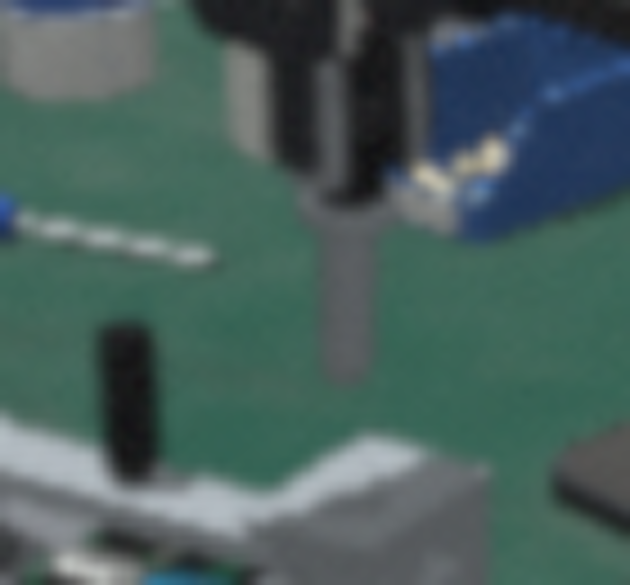

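>>> servo_tool(motion=[[2,8,1,0],[2,8,1.5,0],[0,8,0.5,0],[0,0,0,0]])

```text
time_s: 21.68
tcp_pos: [0.5298, -0.0061, 0.105]
tool_rot: [-1.59, 0.093, -0.08]
contact_force: [-0.2, 0.6, -2.1]
gripper_width: 0.238
```

```bash
python3 -c "
from h import *
print(tip());to([.5263,-.0053,.15],-.118)
c=eyes.capture('scene');T=tip()
print(((proj(c,[[T[0],T[1],st()[0]['tcp_pos'][2]-.0235]])-[235,130])*9).round(0))
print(((proj(c,[[.5266,-.0042,.068],[.5266,-.0042,.083]])-[235,130])*9).round(0))
"; python3 v.py s23 scene 235 130 70 65 9
```

```text
[ 0.53022328 -0.00528911  0.14700727]
t 21.68 tcp [ 0.5298 -0.0061  0.105 ] F [-0.2  0.6 -2.1] w 0.238 y-axis [-0.01 -0.02 -1.  ] jawyaw -0.11
shift [ -3.9 -45.   -0.5] turn 0.4
[[362. 450.]]
[[350. 498.]
 [349. 450.]]
TCP proj in crop [[362. 374.]]
```

View pics/s23.png

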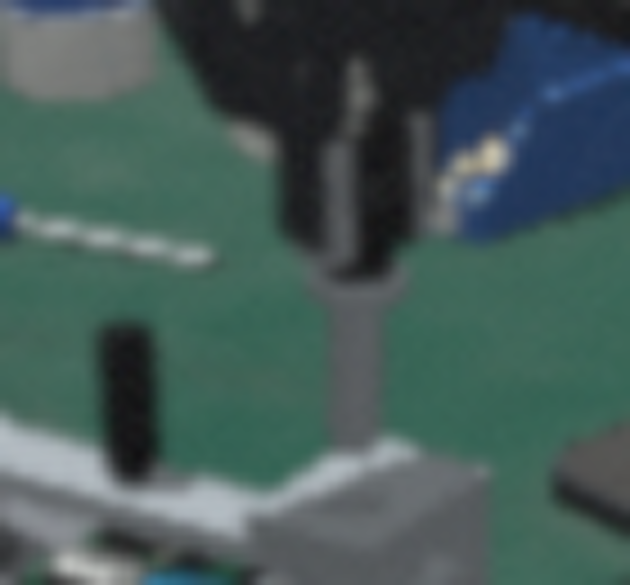

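>>> servo_tool(motion=[[-2,5,-0.5,0],[0,4,0,0],[0,4,0,0],[0,0,0,0]])

```text
time_s: 22.28
tcp_pos: [0.5285, -0.007, 0.093]
tool_rot: [-1.59, 0.091, -0.083]
contact_force: [0.2, 0.6, -0.7]
gripper_width: 0.241
```

```bash
python3 -c "
from h import *
print(tip());to([.5263,-.0053,.15],-.118)
"; python3 v.py s24 scene 235 130 70 65 9
```

```text
[ 0.52876421 -0.0061042   0.13494225]
t 22.27 tcp [ 0.5285 -0.007   0.093 ] F [ 0.2  0.6 -0.7] w 0.241 y-axis [-0.006 -0.02  -1.   ] jawyaw -0.11
shift [ -2.6 -57.1   0.2] turn 0.4
TCP proj in crop [[361. 418.]]
```

View pics/s24.png

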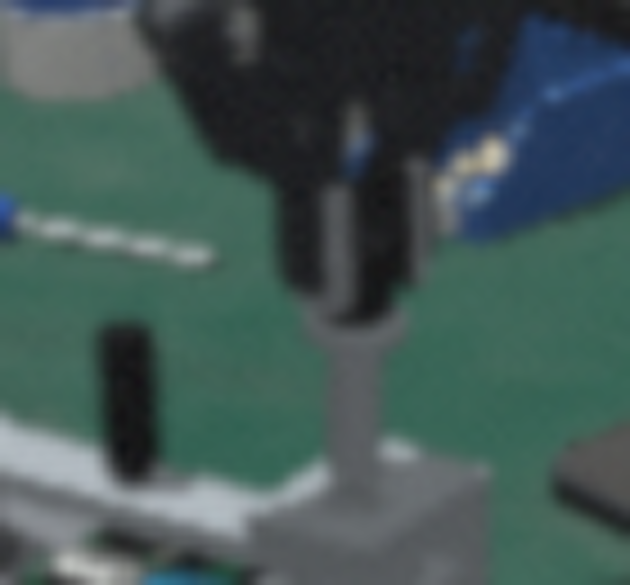

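>>> servo_tool(motion=[[-0.5,3,0,0],[0,3,0,0],[0,3,0,0],[0,0,0,0]])

```text
time_s: 22.82
tcp_pos: [0.5298, -0.0074, 0.0921]
tool_rot: [-1.591, 0.085, -0.088]
contact_force: [-0.2, -0.8, -2.0]
gripper_width: 0.239
```

```bash
python3 -c "
from h import *
print(tip());to([.5263,-.0053,.15],-.118)
"; python3 v.py s25 scene 235 130 70 65 9
```

```text
[ 0.52976249 -0.00646186  0.13405594]
t 22.82 tcp [ 0.5298 -0.0074  0.0921] F [-0.2 -0.8 -2. ] w 0.239 y-axis [ 0.001 -0.022 -1.   ] jawyaw -0.11
shift [ -3.5 -58.    0.4] turn 0.4
TCP proj in crop [[365. 421.]]
```

View pics/s25.png

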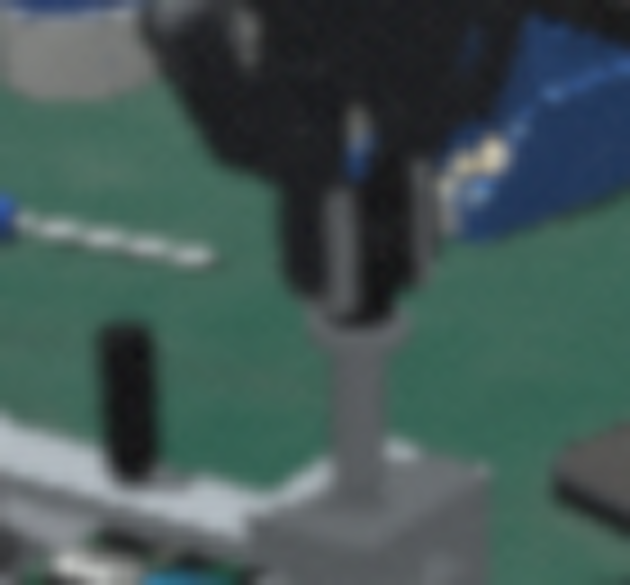

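Run:
```python
from h import *
c=eyes.capture("scene"); im=c["image"][160:195,250:300]
g=cv2.resize(im,None,fx=14,fy=14,interpolation=cv2.INTER_CUBIC)
l=cv2.cvtColor(g,cv2.COLOR_BGR2GRAY).astype(float)
o=np.clip((l-50)*255/110,0,255).astype(np.uint8)
cv2.imwrite("pics/s26.png",o)
print(((proj(c,[[.5266,-.0042,.068]])-[250,160]+.5)*14).round(0))
a=cv2.imread("pics/scene0.png")[160:195,250:300]
cv2.imwrite("pics/s26b.png",cv2.resize(a,None,fx=14,fy=14,interpolation=cv2.INTER_CUBIC))
```

```text
[[342. 361.]]
```

View pics/s26.png

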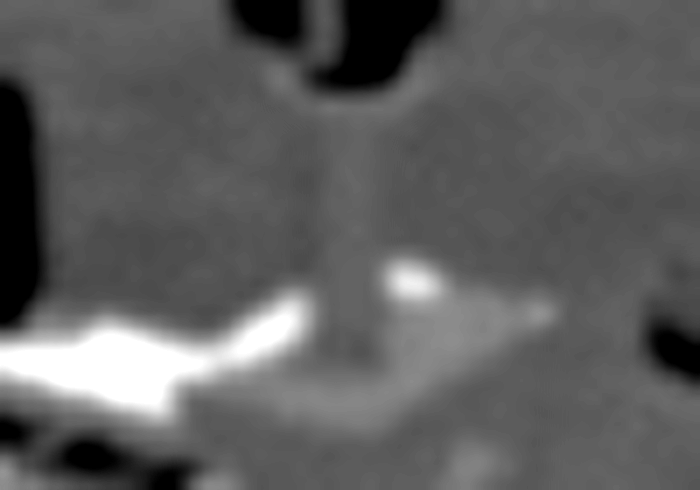

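View pics/s26b.png

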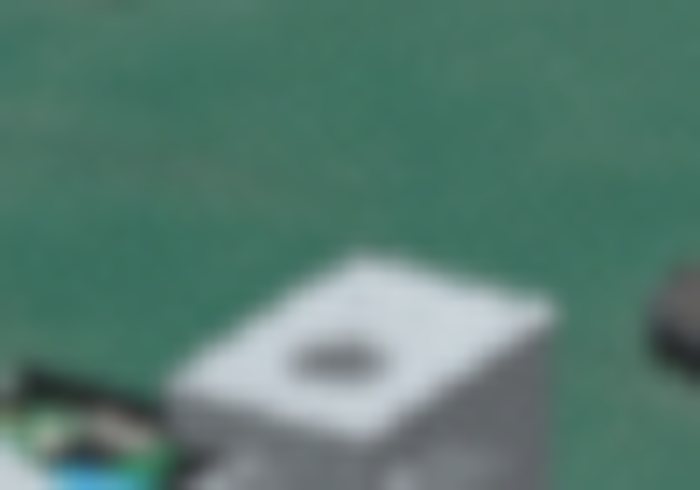

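The foot's axis is at x≈352 and the hole's centre at (338,360), so it is about 2.8 mm too far right. I'll lift slightly, shift left and try again.

>>> servo_tool(motion=[[0,-3,0,0],[-2.2,0,2,0],[0,0,0,0],[0,3,0,0],[0,3,0,0],[0,3,0,0]])

```text
time_s: 23.68
tcp_pos: [0.5281, -0.0054, 0.0912]
tool_rot: [-1.591, 0.084, -0.09]
contact_force: [-4.8, 1.1, 12.0]
gripper_width: 0.241
```

```bash
cat > w.py <<'E'
from h import *
import sys
print(tip());to([.5263,-.0053,.15],-.118)
c=eyes.capture("scene"); im=c["image"][150:195,250:300]
g=cv2.resize(im,None,fx=13,fy=13,interpolation=cv2.INTER_CUBIC)
cv2.imwrite(f"pics/{sys.argv[1]}.png",np.clip((g.astype(float)-40)*2,0,255).astype(np.uint8))
E
python3 w.py s27
```

```text
[ 0.52798102 -0.00445074  0.13321238]
t 23.68 tcp [ 0.5281 -0.0054  0.0912] F [-4.8  1.1 12. ] w 0.241 y-axis [ 0.002 -0.023 -1.   ] jawyaw -0.11
shift [ -1.5 -58.8  -1.4] turn 0.5
```

View pics/s27.png

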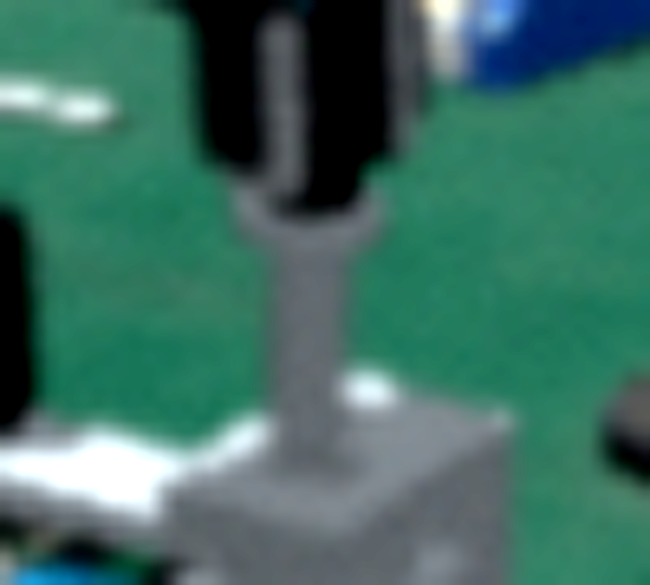

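>>> servo_tool(motion=[[0,-2,0,0],[-0.5,0,-2,0],[0,2,0,0],[0,3,0,0],[0,3,0,0]])

```text
time_s: 24.35
tcp_pos: [0.5266, -0.0088, 0.0843]
tool_rot: [-1.594, 0.085, -0.089]
contact_force: [-1.2, -1.9, -0.4]
gripper_width: 0.236
```

```bash
python3 w.py s28
```

```text
[ 0.52657536 -0.00778861  0.12625805]
t 24.35 tcp [ 0.5266 -0.0088  0.0843] F [-1.2 -1.9 -0.4] w 0.236 y-axis [ 0.001 -0.025 -1.   ] jawyaw -0.11
shift [ -0.5 -65.8   1.9] turn 0.4
```

View pics/s28.png

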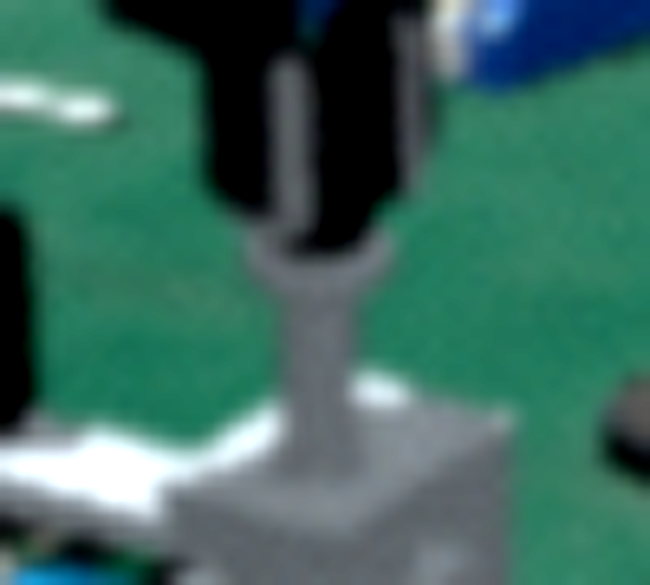

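It dropped into the hole (TCP about 7 mm lower). I'll push on down, moving the top gradually towards upright.

>>> servo_tool(motion=[[0,4,1.2,0],[0,4,1,0],[0,4,1,0],[0,4,0.8,0]])

```text
time_s: 24.9
tcp_pos: [0.5263, -0.0078, 0.0664]
tool_rot: [-1.599, 0.088, -0.088]
contact_force: [-2.1, -4.1, 0.9]
gripper_width: 0.237
```

```bash
python3 -c "
from h import *
print(tip());to([.5266,-.0042,.15],-.118);print(st()[0]['wrist_torque'])"
```

```text
[ 0.52638524 -0.00650253  0.10836985]
t 24.9 tcp [ 0.5263 -0.0078  0.0664] F [-2.1 -4.1  0.9] w 0.237 y-axis [-0.001 -0.03  -1.   ] jawyaw -0.111
shift [  0.  -83.7   1.1] turn 0.4
[-1.00476656  0.38143743  0.01483836]
```

>>> servo_tool(motion=[[0,4,0.6,0],[0,4,0.6,0],[0,4,0.5,0]])

```text
time_s: 25.28
tcp_pos: [0.5264, -0.0079, 0.0543]
tool_rot: [-1.602, 0.088, -0.088]
contact_force: [-1.3, -5.9, 1.1]
gripper_width: 0.232
```

```bash
python3 w.py s29; python3 -c "
from h import *
print(st()[0]['wrist_torque'])"
```

```text
[ 0.52642309 -0.00646622  0.09627623]
t 25.27 tcp [ 0.5264 -0.0079  0.0543] F [-1.3 -5.9  1.1] w 0.232 y-axis [-0.002 -0.033 -0.999] jawyaw -0.112
shift [ -0.1 -95.7  -0.6] turn 0.4
[-1.00879721  0.19213897  0.01835332]
```

View pics/s29.png

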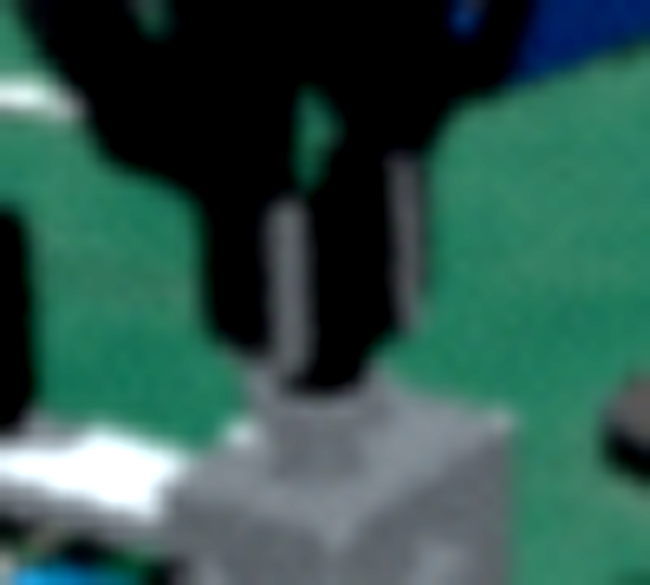

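>>> servo_tool(motion=[[0,4,0,0],[0,4,0,0],[0,3,0,0]])

```text
time_s: 25.7
tcp_pos: [0.5264, -0.0079, 0.0422]
tool_rot: [-1.602, 0.088, -0.088]
contact_force: [-5.0, -1.7, 13.9]
gripper_width: 0.237
```

>>> servo_tool(motion=[[0,3,0,0],[0,3,0,0]])

```text
time_s: 25.95
tcp_pos: [0.5267, -0.0078, 0.0421]
tool_rot: [-1.602, 0.087, -0.089]
contact_force: [-8.3, -3.2, 14.1]
gripper_width: 0.239
```

```bash
python3 w.py s30; python3 -c "
from h import *
print(st()[0]['wrist_torque'])"
```

```text
[ 0.52667358 -0.00646825  0.08411851]
t 25.95 tcp [ 0.5267 -0.0078  0.0421] F [-8.3 -3.2 14.1] w 0.239 y-axis [-0.    -0.033 -0.999] jawyaw -0.112
shift [  -0.3 -107.9   -1. ] turn 0.4
[-0.76947308  1.5132361  -0.04460072]
```

View pics/s30.png

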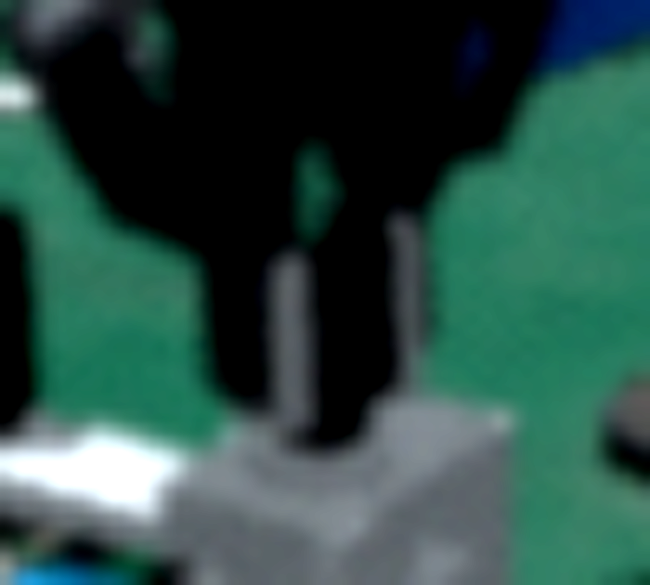

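The TCP stopped at 0.042, the value expected for a seated collar, with Fz at 14 N. I'll give one firmer push, then release.

>>> servo_tool(motion=[[0,6,0,0],[0,6,0,0]])

```text
time_s: 26.25
tcp_pos: [0.5273, -0.0077, 0.0419]
tool_rot: [-1.602, 0.084, -0.091]
contact_force: [-14.7, -1.5, 27.0]
gripper_width: 0.238
```

>>> servo_tool(motion=[[0,0,0,0],[0,0,0,0],[0,0,0,0],[0,0,0,0]], fingers=0.1)

```text
time_s: 26.75
tcp_pos: [0.5292, -0.0038, 0.0427]
tool_rot: [-1.595, 0.079, -0.094]
contact_force: [0.4, 0.8, -0.0]
gripper_width: 0.548
```

>>> servo_tool(motion=[[0,-8,0,0],[0,-12,0,0],[0,-15,0,0],[0,-20,0,0],[0,-25,0,0],[0,-30,0,0],[0,-30,0,0],[0,0,0,0]])

```text
time_s: 27.75
tcp_pos: [0.5293, 0.0, 0.194]
tool_rot: [-1.594, 0.074, -0.1]
contact_force: [0.9, -0.2, -0.2]
gripper_width: 0.55
```

```bash
python3 w.py s31; python3 v.py s31b scene 180 120 200 150 4
```

```text
[0.52866712 0.00111392 0.23600413]
t 27.75 tcp [0.5293 0.     0.194 ] F [ 0.9 -0.2 -0.2] w 0.55 y-axis [ 0.015 -0.026 -1.   ] jawyaw -0.11
shift [-3.2 44.1 -4.6] turn 0.4
TCP proj in crop [[368.  81.]]
```

View pics/s31.png

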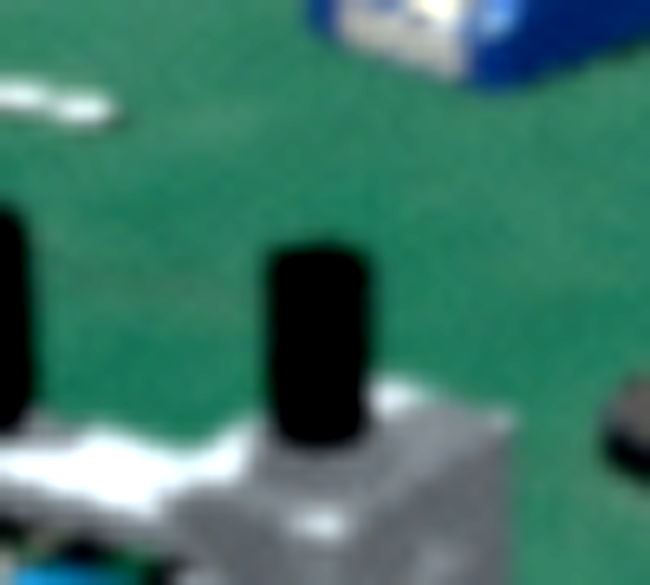

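View pics/s31b.png

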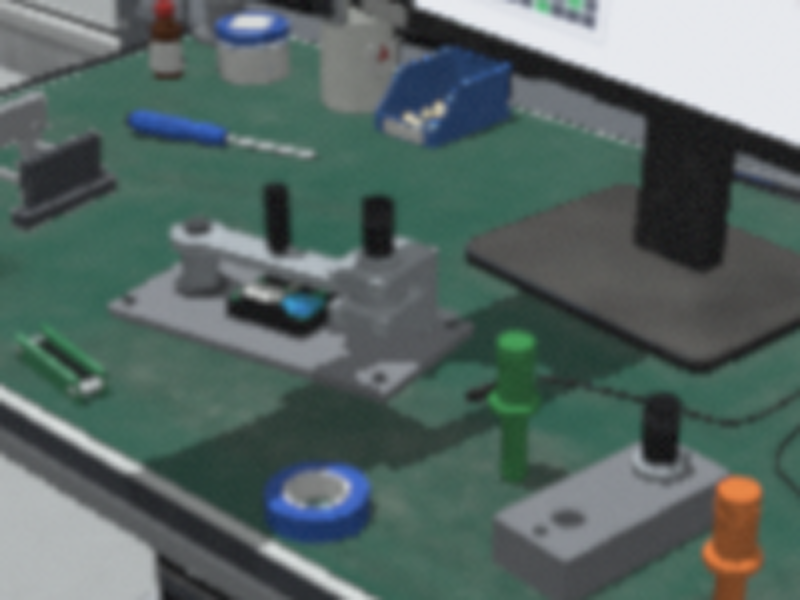

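The pin stands in the fork at (377,228), the far socket still holds the short pin, and the near socket is empty. I'll move the arm aside for clear final checks.

>>> servo_tool(motion=[[0,-15,0,0],[-10,-10,-30,0],[-10,0,-40,0],[-10,0,-40,0],[-10,0,-40,0],[-10,0,-40,0],[-10,0,-40,0],[-10,0,-40,0],[-10,0,-40,0],[0,0,-20,0],[0,0,0,0]])

```text
time_s: 29.22
tcp_pos: [0.4055, -0.3258, 0.2187]
tool_rot: [-1.588, 0.088, -0.081]
contact_force: [-0.5, 0.4, -0.4]
gripper_width: 0.553
```

Run:
```python
from h import *
to([.5,0,.2])
t=eyes.capture("top"); s=eyes.capture("scene")
cv2.imwrite("pics/t40.png",cv2.resize(t["image"][165:275,155:275],None,fx=5.4,fy=5.4,interpolation=cv2.INTER_CUBIC))
g=cv2.resize(s["image"][140:200,220:300],None,fx=9,fy=9,interpolation=cv2.INTER_CUBIC)
F=np.array([.5266,-.0042,0])
P=np.array([F+[0,0,.068],F+[0,0,.074],F+[0,0,.112]])
p=(proj(s,P)-[220,140]+.5)*9; print(p.round(0)); print("top crop",((proj(t,P)-[155,165]+.5)*5.4).round(0))
cv2.imwrite("pics/s40.png",g)
th=np.linspace(0,2*np.pi,60)
for z,r,col in((.068,.015,(0,0,255)),(.074,.015,(0,255,255)),(.112,.011,(255,255,0))):
    q=(proj(s,np.c_[F[0]+r*np.cos(th),F[1]+r*np.sin(th),0*th+z])-[220,140]+.5)*9
    cv2.polylines(g,[q.round().astype(np.int32)],True,col,1)
cv2.imwrite("pics/s40b.png",g)
```

```text
t 29.23 tcp [ 0.4055 -0.3258  0.2187] F [-0.5  0.4 -0.4] w 0.553 y-axis [-0.005 -0.018 -1.   ] jawyaw -0.108
shift [ 59.   12.3 334.4] turn []
[[490. 412.]
 [489. 393.]
 [487. 272.]]
top crop [[446. 166.]
 [445. 164.]
 [439. 154.]]
```

View pics/t40.png

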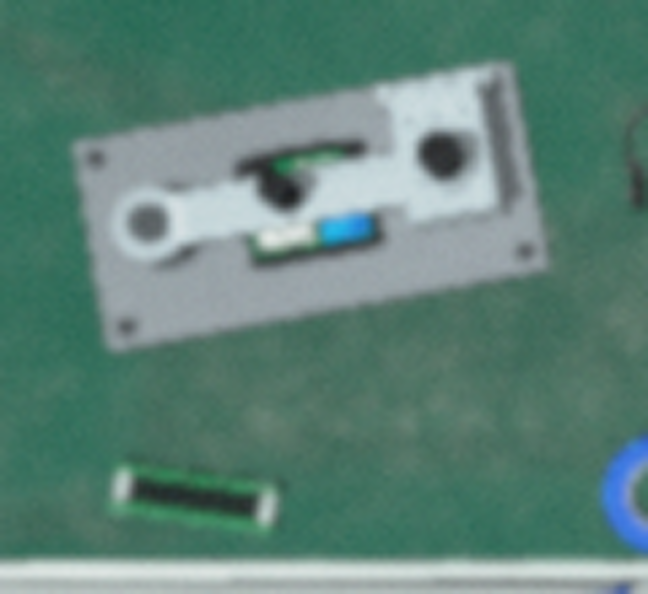

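View pics/s40.png

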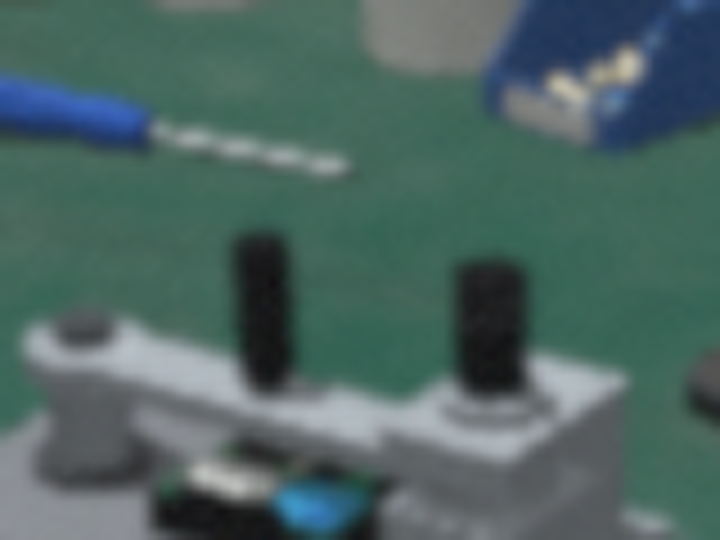

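View pics/s40b.png

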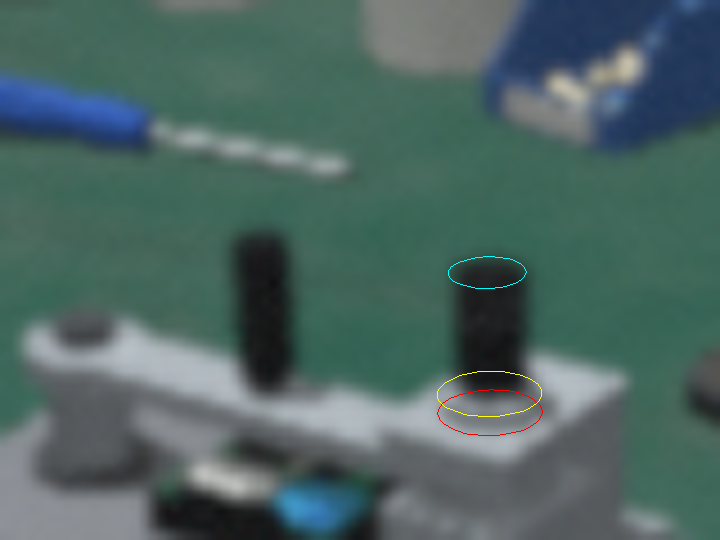

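The collar and grip-top rings match the predicted seated heights. Last, I'll compare the bystanders with the first pictures.

Run:
```python
from h import *
s=eyes.capture("scene")["image"]; a=cv2.imread("pics/scene0.png")
t=eyes.capture("top")["image"]; b=cv2.imread("pics/top0.png")
for n,im,ref,(x,y,w,h) in [("green",s,a,(302,200,16,44)),("tape",s,a,(243,232,34,26)),("orange",s,a,(354,236,20,50)),("flux",s,a,(384,252,22,42)),("key",t,b,(172,247,40,20)),("tape_top",t,b,(262,242,32,30)),("flux_top",t,b,(380,216,20,20))]:
    tp=ref[y:y+h,x:x+w]; R=im[y-8:y+h+8,x-8:x+w+8]; r=cv2.matchTemplate(R,tp,cv2.TM_CCOEFF_NORMED); _,v,_,l=cv2.minMaxLoc(r); print(n,round(v,3),l[0]-8,l[1]-8)
cv2.imwrite("pics/s50.png",s)
```

```text
green 0.882 0 0
tape 0.921 0 0
orange 0.856 0 0
flux 0.859 0 0
key 0.993 0 0
tape_top 0.863 0 0
flux_top 0.24 -8 0
```

View pics/s50.png

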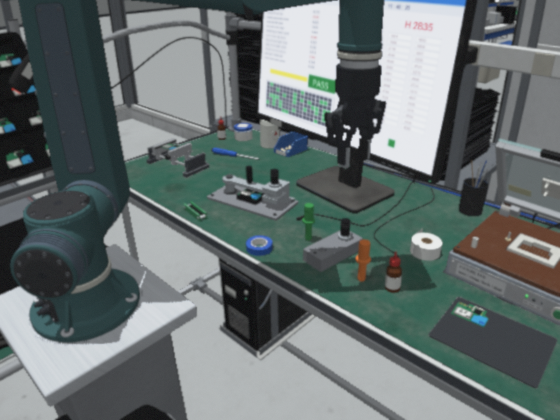

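All the bystanders are where they were; the top view of the flux is just hidden by the arm. Handing in.

```bash
python3 -c "
from bench import job_done
print(job_done())"
```

```text
the job is handed in; nothing more can be done
None
```

The board is clamped and the job is handed in at about 29.5 s. I swung the strap by its post until it stopped at about 31 N, then pushed the longer pin (from the near socket) down through fork, eye and fork. It seated at 27 N; I let go and moved the arm clear.

**Last checks:**
- **Strap:** the top view shows it home.
- **Pin:** the collar and grip top sit at the projected seated heights, and the tool stopped at the expected height (0.042). The projected rings sat about 1.5 mm to one side, within the calibration's 2 mm.
- **Rack:** the short pin is still in its socket.
- **Bystanders:** the tape, key set, flux, green pin and orange pin show no shift in at least one view. The flux check from above failed (match 0.24) because the arm hid it; the scene view shows it unmoved.

**What disagreed along the way:**
- **Tool height:** the fingertips appeared about 42 mm above the reported TCP height, so I worked from the pictures and the force readings.
- **Tool tilt:** pushing the strap to its stop tilted the tool about 6–7°. I took that out by pulling against the pin while it was still in its socket.
- **Pin entry:** the first two tries at the hole missed by about 2–3 mm, and the pin went in after small sideways corrections.

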